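# Level the batch scale, load it with buns and shut it

### The job

Get the bun scale ready for weighing: first turn its two foot knobs until the empty weighing box sits level, with the bead of each level gauge between its marks. Then move every bun from the bamboo tray into the box, lying flat, the right way up and side by side, and shut the clear cover fully. Hang the bun turner by its eye on the hook so that it hangs free, and leave the other things on the bench where they stand.

Things in the scene. Friction and masses are not known exactly. Their poses are not given: they have to be found in the camera images.
- scale: grey base of the scale, 330 x 290 x 12 mm, fixed; origin under the box's centre, x to the cover's hinge, y left. A steel weighing box (outer 170 along x, 240 along y, 50 deep, 5 thick, rim 94 mm above the bench) rides on crossed hinges 34 mm up; at its front two white level gauges, one along x, one along y: a lime bead goes to the high side and is between the two marks when level
- tilt_front (a joint): front-back tilt of the weighing box, rad: positive = its front edge (the side of the knobs, -x of the scale) is high, negative = front low; 0 = level. Driven by the red foot knob: 0.03 rad up per rad of clockwise turn (seen from above)
- tilt_side (a joint): side tilt of the weighing box, rad: positive = its left edge (+y of the scale) high, negative = right edge high; 0 = level. Driven by the blue foot knob: 0.03 rad down per rad of clockwise turn (clockwise raises the right edge)
- knob_front_grip (a point): point on the upright axis of the red foot knob, front left of the scale, 75 mm above the bench, at grip height: a bar 42 long, 14 thick, 32 tall (7 mm of it above this point) on a 44 mm disc; the point's x runs along the bar, so fingers close along its y. Turns 6.28 rad in all, level near the middle; stiff (0.18 N m), stays where left
- knob_right_grip (a point): the same on the blue foot knob at the front right, carried by the tilting frame: 75 mm above the bench when the front-back tilt is 0, and leaning with that tilt
- box_floor (a point): centre of the inner floor of the weighing box (160 x 230 mm inside); its z axis is the box's upward normal, its x runs towards the cover's hinge. Walls rise 45 mm above it
- cover (a joint): angle of the clear cover with white frame, rad: 0 = shut, flat on the box's rim; 1.57 = upright. A stiff hinge: it stays where it is left; the cover starts open
- cover_hinge (a point): point on the hinge axis of the cover, at the middle of the box's far rim; the axis runs along the box's y
- cover_tab (a point): middle of the upper (outer) face of the orange tab at the cover's free edge, 182 mm from the hinge axis; the tab is 22 x 60 mm, the cover 240 wide and 6 thick; moves with the cover
- tray: round bamboo tray, 276 mm over its rim, floor 6 mm above the bench, rim 16 mm; fixed to the bench; origin under its centre
- bun1: baked bun with brown top, 54 mm in diameter, 35 high, 80 g, stiff; origin at the centre of its underside, z up through its top. Starts on the tray; some starts have fewer than four buns
- bun2: baked bun with brown top, 54 mm in diameter, 35 high, 80 g, stiff; origin at the centre of its underside, z up through its top. Starts on the tray; some starts have fewer than four buns
- bun3: baked bun with brown top, 54 mm in diameter, 35 high, 80 g, stiff; origin at the centre of its underside, z up through its top. Starts on the tray; some starts have fewer than four buns
- bun4: baked bun with brown top, 54 mm in diameter, 35 high, 80 g, stiff; origin at the centre of its underside, z up through its top. Starts on the tray; some starts have fewer than four buns
- turner: bun turner lying flat, 150 g: steel blade 70 x 70 x 4 mm, wooden handle 22 wide, 16 thick (x -30 to +65 mm), yellow eye plate 44 x 44 x 8 with a 28 mm hole; 207 long. Origin on its underside at mid length, near the centre of mass; x from blade to eye; all parts centred 8 mm above the underside, so both faces are alike
- turner_eye (a point): centre of the hole in the turner's eye, 85 mm along the turner's x
- hook: fixed hook stand: 18 mm post, 280 tall, on a 100 mm foot; origin under the post, the hook (9 mm round bar) reaches 92 mm out along its -x and turns up at the end
- hook_bend (a point): bend of the hook, its lowest point, near which the eye comes to rest (anywhere along the hook's arm will do), 235 mm above the bench, 80 mm out from the post; the hook's upper end is 41 mm above and 12 mm farther out
- flour_can: bystander: paper-labelled can, 80 mm wide, 110 tall, origin under its centre
- mug: bystander: blue mug, 76 mm wide, 85 tall, origin under its centre
- timer: bystander: white kitchen timer block 50 x 70 x 30 mm, origin under its centre
- oil_bottle: bystander: amber bottle, 60 mm wide, 170 tall, origin under its centre
- brush: bystander: pastry brush with wooden handle, 150 mm long along its x, about 20 thick
- jam_jar: bystander: jar, 70 mm wide, 90 tall, origin under its centre

How it is judged:
On the way, in this order (a step that is already met when the one before it is completed fails the run):
1. the empty weighing box is level (angle between box_floor's own z axis and vertical below 0.018 rad), for 0.3 s.
2. every bun lies in the box (x of bun1 in the frame of box_floor between -0.08 and 0.08 m and y of bun1 in the frame of box_floor between -0.115 and 0.115 m and z of bun1 in the frame of box_floor between -0.006 and 0.012 m and angle between each of bun1, bun2, bun3, bun4's own z axis and vertical below 0.3 rad and linear speed of each of bun1, bun2, bun3, bun4 below 0.05 m/s and x of bun2 in the frame of box_floor between -0.08 and 0.08 m and y of bun2 in the frame of box_floor between -0.115 and 0.115 m and z of bun2 in the frame of box_floor between -0.006 and 0.012 m and x of bun3 in the frame of box_floor between -0.08 and 0.08 m and y of bun3 in the frame of box_floor between -0.115 and 0.115 m and z of bun3 in the frame of box_floor between -0.006 and 0.012 m and x of bun4 in the frame of box_floor between -0.08 and 0.08 m and y of bun4 in the frame of box_floor between -0.115 and 0.115 m and z of bun4 in the frame of box_floor between -0.006 and 0.012 m and angle between box_floor's own z axis and vertical below 0.018 rad), for 0.3 s.
3. the cover is shut (value of joint cover below 0.05 rad), for 0.3 s.
At the end, for the whole second after the job is handed in: The box is level within 0.018 rad (1 degree), every bun lies flat on its floor (underside within 12 mm of it), the cover is shut (under 0.05 rad), the turner hangs by its eye on the hook (eye within 75 mm of the bend and over 200 mm above the bench, blade down within 0.35 rad), and all are at rest (all of step 2 and value of joint cover below 0.05 rad and distance between turner_eye and hook_bend below 0.075 m and height (world z) of turner_eye above 0.2 m and angle between turner's own x axis and vertical below 0.35 rad and linear speed of turner below 0.06 m/s); the robot touches nothing.
It fails at once if a bystander (can, mug, timer, bottle, brush or jar) is pushed more than 4 cm from its place (distance of any of flour_can, mug, timer, oil_bottle, brush, jam_jar from where it was at the start of the episode above 0.04 m).
Of bun1, bun2, bun3, bun4 only 2 to 4 are there at a start; the rules pass over those that are not, and their reading is None.
At some moment in a run one of bun1, bun2, bun3, bun4 may be knocked a few centimetres aside while the robot is not near it.
Once in a run the grip may slacken for a moment while it holds something.
It also fails if it takes over 210 s, if anything falls off the work surface, if the arm or the gripper's body presses on something with over 40 N, if the wrist force passes 120 N, or if a joint passes its speed limit or range.

### The arm

A 6-joint arm with a two-finger parallel gripper is mounted at the origin on the work surface. World frame = base frame: x ahead of the robot, y to its left, z up, the work surface at z = 0. Lengths are in m, angles in rad, forces in N, time in s.
With the tool pointing down it reaches from about 0.425 to 0.95 m from the base axis. Payload 3.5 kg.
Tool frame: the origin (TCP) lies at the very end of the fingers, on their centre line; the grasp point (between the pads) lies 19 mm behind it; z points along the fingers, y is the line along which they close (so a half turn about z gives the same grasp; the last joint's range is limited). The gripper opens to 85 mm and grips with 20 to 120 N. Pads are 22 mm wide; open, the fingers measure 114 mm over their backs; the gripper's body (76 mm by 85 mm) begins 54 mm behind the grasp point. The pads swing forward as they close: fully open they stand 13 mm farther back than shut.
Start: joints at [-1.263, 0.286, 1.577, -0, 1.279, -0.15], TCP at [0.298, -0.605, 0.231] pointing down, gripper open.
Joint ranges: [-2.77, 2.77], [-0.9, 2.22], [0.21, 2.48], [-1.53, 4.67], [0.24, 2.81], [-2.84, 2.84]. Speed limits (rad/s): [2.79, 2.79, 3.14, 3.14, 3.14, 3.14].

### API

Orientations are given as [roll, pitch, yaw] about the fixed x, y, z axes, in that order (R = Rz(yaw) Ry(pitch) Rx(roll)).
In Python, from cell import env, eyes gives the robot as it stands.
- The arm moves only by the shell command python3 -m pendant 'ROWS'. ROWS is JSON, a list of rows, each a list of 5 numbers: the shift along the tool's x, y, z scaled (see below), then the turn about the tool's z scaled (see below), then the closure, from -1 (fully open) to 1 (shut). A call has 1 to 20 rows; each row shifts and turns the commanded pose from where the row before left it, along the tool's axes as they then stand; what a row does not reach is not made up. The controller multiplies each number of a shift by 0.025 m and each number of a turn by 4 degrees. A row lasts 1/10 s, in which the tool goes at most 50 mm and 8.59 degrees, less where a joint would pass 70% of its speed; a pose out of reach is approached as far as the arm can. A call with a number of a shift or a turn outside -1 to 1 is refused whole. A call with a gripper value outside its range is refused whole. The fingers move at their own pace and stop on an object; the grip force is fixed at half the most. Time passes only in rows, so rows that do not move let the fingers close. It gives the time, the measured TCP pose, the force, the opening and the grip force at its end, in the units of the state.
- env.sense(): the state, without advancing time (a new reading comes with each control period).
- eyes.read_camera(name): name is "scene" or "side" or "wrist"; returns a dict with "pixels" (420x560x3 uint8, red, green, blue), "camera_matrix" (3x3 intrinsics, pixels), "distortion" ([k1, k2, p1, p2, k3] as OpenCV has them; the pictures are not rectified), "cam_to_world" (4x4, takes a point from camera to world coordinates); the wrist camera has in their place "T_tool_cam" (4x4, takes a point from camera to tool coordinates, whose origin is the TCP and whose axes are the flange's). Camera axes: x right, y down, z forward; pixel columns grow to the right and rows downward; lengths in m; the calibration is good to about 2 mm. A picture is of the moment at which its call begins: read the wrist's pose just before it. There is no depth.
- env.close_job(): hands the job in; it is judged then, once.
The state is a dict: "time": time; "joint_pos": joint angles; "qd": joint speeds; "joint_torque": joint torques, N m; "eef_pos": TCP position; "orientation": TCP orientation; "force": force on the tool from outside, world axes, zero at the start; "torque": the same for the moment, N m; "width": finger opening in m; "grip_force": force on a finger pad.
Only numpy, scipy, OpenCV 4.12 (cv2) and the standard library are available. Lean on these libraries where they do the work, as an engineer would, in place of code of your own. Each camera call takes 0.05 s, during which the arm holds its last target. There are 200 camera calls.

## Working session

There is one attempt and no reset: what is moved stays moved. The work goes in short steps, Python scripts to look and compute and a shell command to move; the robot and the scene stay as the last step left them, time stands still between calls to the robot, and variables do not carry over. Pictures are saved under pics/ and viewed, at most 14 in all, crops included, and the job is handed in when it is done.

```bash
ls; mkdir -p pics; cat > h.py <<'E'
import numpy as np, cv2, pickle
from scipy.spatial.transform import Rotation as R
from cell import env, eyes
def Tt(s):
    T=np.eye(4);T[:3,:3]=R.from_euler('xyz',s['orientation']).as_matrix();T[:3,3]=s['eef_pos'];return T
def snap(n,tag):
    s=env.sense();d=eyes.read_camera(n)
    T=np.array(d['cam_to_world']) if 'cam_to_world' in d else Tt(s)@np.array(d['T_tool_cam'])
    c=dict(px=np.array(d['pixels']),K=np.array(d['camera_matrix'],float),D=np.array(d['distortion'],float),T=T)
    pickle.dump(c,open(f'pics/{tag}.pkl','wb'));cv2.imwrite(f'pics/{tag}.png',c['px'][:,:,::-1]);return c
def load(tag): return pickle.load(open(f'pics/{tag}.pkl','rb'))
def ray(c,uv):
    p=cv2.undistortPoints(np.array([[uv]],float),c['K'],c['D'])[0,0]
    return c['T'][:3,3],c['T'][:3,:3]@np.r_[p,1]
def atz(c,uv,z):
    o,d=ray(c,uv);return o+d*(z-o[2])/d[2]
def tri(*v):
    A=np.zeros((3,3));b=np.zeros(3)
    for c,uv in v:
        o,d=ray(c,uv);d=d/np.linalg.norm(d);P=np.eye(3)-np.outer(d,d);A+=P;b+=P@o
    x=np.linalg.solve(A,b)
    return x,[np.linalg.norm(np.cross(x-ray(c,uv)[0],ray(c,uv)[1]/np.linalg.norm(ray(c,uv)[1]))) for c,uv in v]
def proj(c,X):
    Ti=np.linalg.inv(c['T']);r=cv2.Rodrigues(Ti[:3,:3])[0]
    return cv2.projectPoints(np.array(X,float).reshape(-1,1,3),r,Ti[:3,3],c['K'],c['D'])[0][:,0]
E
python3 - <<'E'
from h import *
for n in ['scene','side']:
    c=snap(n,n+'0'); print(n,c['T'].round(3).tolist(),c['K'].round(1).tolist(),c['D'])
a=load('scene0')['px'];b=load('side0')['px']
for n,x in (('a',a),('b',b)): cv2.imwrite(f'pics/{n}.png',cv2.resize(x,(800,600),interpolation=cv2.INTER_CUBIC)[:,:,::-1])
print(env.sense())
E
```

```text
pics
scene [[-0.078, 0.815, -0.574, 1.306], [0.997, 0.07, -0.036, 0.042], [0.011, -0.575, -0.818, 1.243], [0.0, 0.0, 0.0, 1.0]] [[488.8, 0.0, 285.6], [0.0, 488.8, 207.0], [0.0, 0.0, 1.0]] [-0.03240985  0.          0.          0.          0.        ]
side [[-0.971, -0.147, 0.188, 0.313], [-0.239, 0.603, -0.761, 0.98], [-0.002, -0.784, -0.621, 0.922], [0.0, 0.0, 0.0, 1.0]] [[444.5, 0.0, 280.4], [0.0, 444.5, 210.0], [0.0, 0.0, 1.0]] [-0.01565662  0.          0.          0.          0.        ]
{'time': 0.1, 'joint_pos': array([-1.26300108e+00,  2.87155760e-01,  1.57802683e+00,  2.03326732e-05,
        1.27863309e+00, -1.49968543e-01]), 'qd': array([-0.00074256, -0.00023442, -0.0025084 , -0.00026673,  0.0006476 ,
       -0.00038063]), 'joint_torque': array([ 9.88541251e-04, -4.07297766e+01, -2.93699509e+01, -1.15037719e-04,
        3.37679463e-03, -1.06553912e-05]), 'eef_pos': array([ 0.29817795, -0.60490146,  0.23003509]), 'orientation': array([-3.13939748e+00, -3.51375253e-04,  4.57757524e-01]), 'force': array([-0.37025429,  0.9363238 ,  0.89383527]), 'torque': array([-0.04527849, -0.03710144,  0.02733634]), 'grip_force': 0.0, 'width': 0.0854448511280379}
```

View pics/a.png

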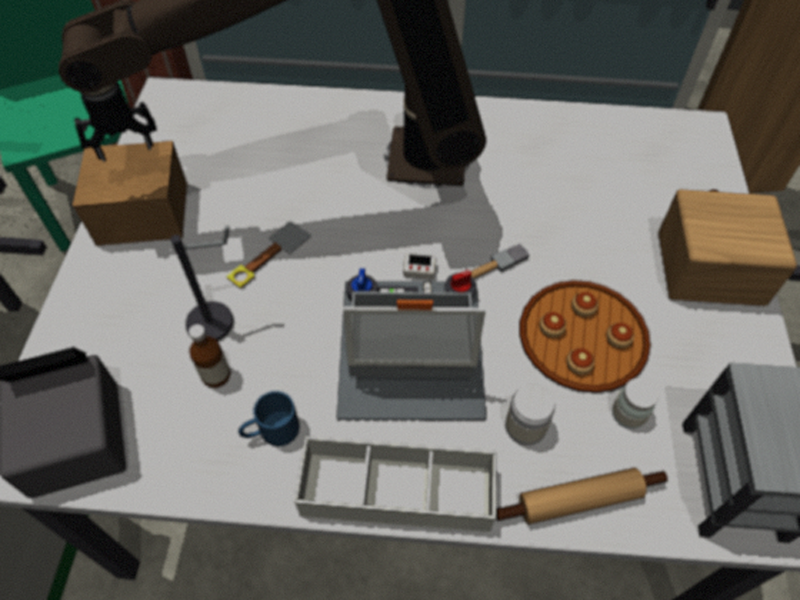

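View pics/b.png

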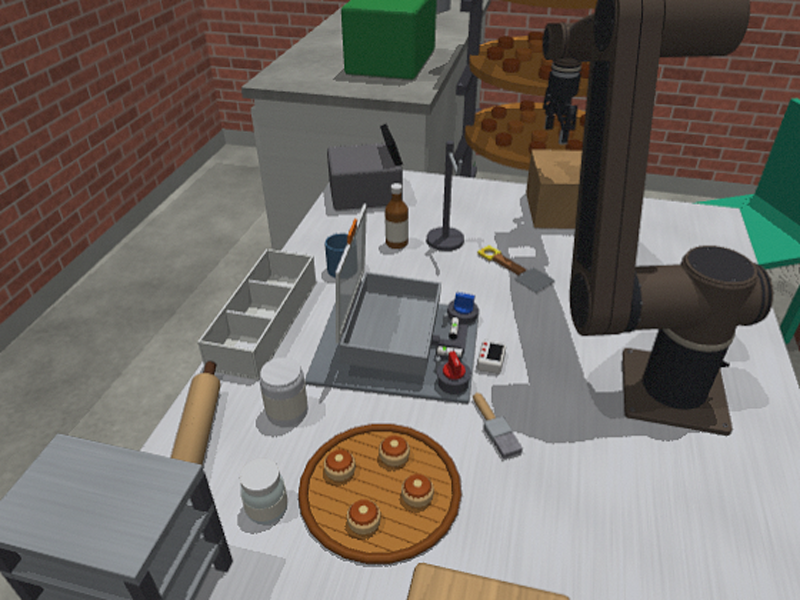

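Seen: four buns on the tray (scene px 800-wide ≈ (587,298), (553,318), (621,329), (581,354)), the scale at centre with red knob (461,281) and blue (362,281), the turner at (268,255), and the hook arm running to (225,235).

```bash
python3 - <<'E'
from h import *
a,b=load('scene0'),load('side0');f=.7
pts=dict(bunA=((587,296),(417,480)),bunB=((553,316),(394,437)),bunC=((621,327),(363,506)),bunD=((581,352),(340,453)),
eye=((240,276),(489,253)),hooktip=((228,230),(453,152)),posttop=((175,238),(448,147)),red=((461,275),(453,358)),blue=((362,275),(463,297)),
hookfoot=((210,320),(445,240)),blade=((291,237),(533,277)),tab=((415,304),(352,234)))
for k,(u,v) in pts.items():
    x,e=tri((a,np.array(u)*f),(b,np.array(v)*f));print(k,x.round(3),np.round(e,4))
for uv in((337,417),(487,415)): print('base',atz(a,np.array(uv)*f,.012).round(3))
print('baseside',atz(b,np.array((308,382))*f,.012).round(3),atz(b,np.array((469,402))*f,.012).round(3))
print(eyes.read_camera('wrist')['T_tool_cam'],eyes.read_camera('wrist')['camera_matrix'])
for n,c,(x,y,w,h) in(('ca',a,(215,175,150,130)),('cb',b,(205,170,150,130))):
    cv2.imwrite(f'pics/{n}.png',cv2.resize(c['px'][y:y+h,x:x+w],None,fx=5,fy=4.6,interpolation=cv2.INTER_CUBIC)[:,:,::-1])
E
```

```text
bunA [0.439 0.364 0.051] [0.0001 0.0001]
bunB [0.497 0.289 0.053] [0.0006 0.0006]
bunC [0.51  0.429 0.049] [0.0009 0.0009]
bunD [0.577 0.342 0.051] [0.0001 0.0001]
eye [ 0.417 -0.386  0.006] [0.0001 0.0001]
hooktip [ 0.519 -0.333  0.294] [0.0051 0.0051]
posttop [ 0.539 -0.426  0.27 ] [0.0055 0.0055]
red [0.428 0.097 0.08 ] [0. 0.]
blue [ 0.441 -0.109  0.071] [0.0017 0.0017]
hookfoot [ 0.538 -0.424  0.005] [0.0016 0.0016]
blade [ 0.301 -0.293  0.014] [0.0026 0.0026]
tab [0.645 0.013 0.276] [0.0013 0.0013]
base [ 0.738 -0.126  0.012]
base [0.71  0.161 0.012]
baseside [0.705 0.162 0.012] [0.386 0.139 0.012]
[[ 1.81030079e-04 -9.48555604e-01 -3.16610540e-01  8.19375837e-02]
 [ 9.99999608e-01  4.46182417e-04 -7.64973976e-04  8.45659473e-04]
 [ 8.66886407e-04 -3.16610277e-01  9.48555312e-01 -1.43162549e-01]
 [ 0.00000000e+00  0.00000000e+00  0.00000000e+00  1.00000000e+00]] [[364.02106076   0.         282.57909938]
 [  0.         364.02106076 206.68353068]
 [  0.           0.           1.        ]]
```

```bash
cat >> h.py <<'E'
def go(p,yaw=None):
    """units to reach p (TCP), turn first then shift in the turned frame"""
    s=env.sense();M=Tt(s)[:3,:3];y0=np.arctan2(M[1,0],M[0,0]);yaw=y0 if yaw is None else yaw
    t=(y0-yaw+np.pi/2)%np.pi-np.pi/2
    M=M@R.from_euler('z',t).as_matrix()
    print('t',round(s['time'],1),'pos',s['eef_pos'].round(4),'yaw',round(y0,3),'q6',s['joint_pos'][5].round(2),'turn',round(np.degrees(t)/4,2),'shift',(M.T@(np.array(p)-s['eef_pos'])/.025).round(2),'w',round(s['width'],4),'alt turn +-45')
E
python3 -c "
from h import *
go([.47,0,.33],.075)"
```

```text
t 0.2 pos [ 0.2982 -0.6051  0.2304] yaw 0.458 q6 -0.15 turn 5.48 shift [  8.66 -23.63  -3.95] w 0.0855 alt turn +-45
```

View pics/cb.png

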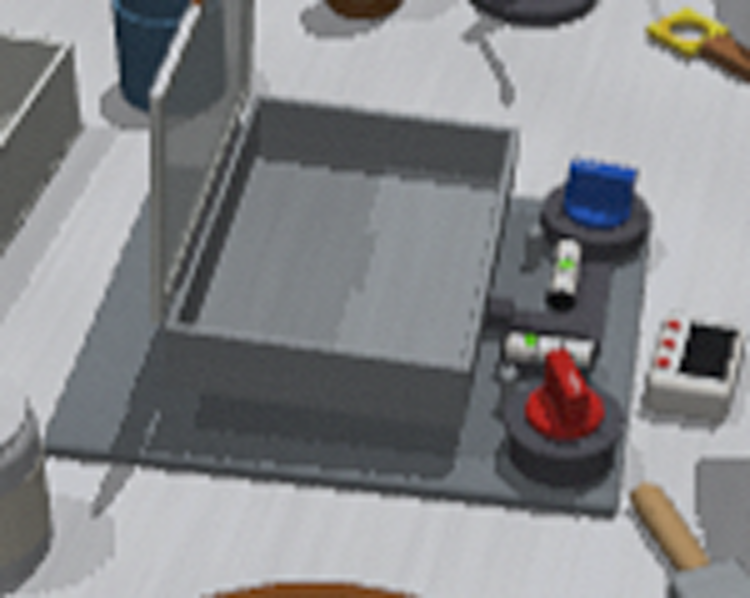

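The crop shows the box, blue knob at (600,195), red knob at (568,395). The front-back gauge's bead at (530,342) is towards the hinge (front low), and the side gauge's bead at (567,265) is roughly mid or slightly to the right.

```bash
python3 -m pendant '[[0,0,-1,0.9,-1],[0,0,-1,0.9,-1],[0,0,-1,0.9,-1],[0,0,-1,0.9,-1],[0,0,0,0.95,-1],[0,0,0,0.95,-1]]' && python3 -m pendant '[[0.1,-1,0,0,-1],[0.1,-1,0,0,-1],[0.1,-1,0,0,-1],[0.1,-1,0,0,-1],[0.1,-1,0,0,-1],[0.1,-1,0,0,-1],[0.1,-1,0,0,-1],[0.1,-1,0,0,-1],[0.2,-1,0,0,-1],[0.3,-1,0,0,-1],[0.5,-1,0,0,-1],[0.6,-1,0,0,-1],[0.6,-1,0,0,-1],[0.6,-1,0,0,-1],[0.6,-1,0,0,-1],[0.6,-1,0,0,-1],[0.6,-1,0,0,-1],[0.6,-1,0,0,-1],[0.6,-1,0,0,-1],[0.6,-1,0,0,-1]]' && python3 -m pendant '[[0.7,-1,0,0,-1],[0.6,-1,0,0,-1],[0.6,-1,0,0,-1],[0.5,-0.6,0,0,-1],[0,0,0,0,-1],[0,0,0,0,-1],[0,0,0,0,-1]]'
python3 - <<'E'
from h import *
go([.47,0,.33],.075)
c=snap('wrist','w1')
cv2.imwrite('pics/w1b.png',cv2.resize(c['px'],(800,600),interpolation=cv2.INTER_CUBIC)[:,:,::-1])
E
```

```text
time: 0.8
eef_pos: [0.2985, -0.6058, 0.3329]
orientation: [3.139, -0.001, 0.071]
force: [0.5, 0.5, -0.1]
width: 0.0858
grip_force: 0.0
time: 2.8
eef_pos: [0.4412, -0.0923, 0.3313]
orientation: [3.141, -0.0, 0.074]
force: [-0.2, -1.4, -0.2]
width: 0.0853
grip_force: 0.0
time: 3.5
eef_pos: [0.4938, -0.0, 0.3312]
orientation: [3.141, 0.0, 0.073]
force: [-0.6, 0.1, 0.4]
width: 0.0855
grip_force: 0.0
t 3.5 pos [ 0.4938 -0.      0.3312] yaw 0.073 q6 1.29 turn -0.03 shift [-0.95 -0.07  0.05] w 0.0855 alt turn +-45
```

View pics/w1b.png

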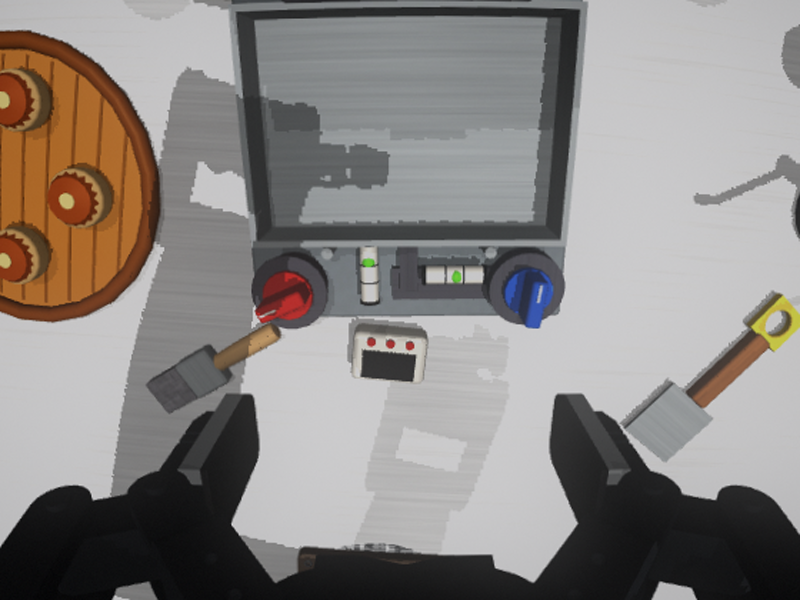

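The wrist view shows the red knob (290,293), its bar running down-left; the blue knob (530,287) with its bar nearly upright in the image. The front bead (368,263) is towards the hinge, so the front is low. The side bead (457,277) is near the middle. Enlarging.

```bash
python3 - <<'E'
from h import *
c=load('w1')['px']
a=cv2.resize(c[165:235,170:285],None,fx=6.9,fy=6.9,interpolation=cv2.INTER_CUBIC)[:290]
b=cv2.resize(c[165:235,285:400],None,fx=6.9,fy=6.9,interpolation=cv2.INTER_CUBIC)
a=cv2.resize(c[170:212,170:285],None,fx=6.9,fy=6.9,interpolation=cv2.INTER_CUBIC)
a=cv2.resize(c[168:231,172:282],None,fx=4.7,fy=4.7,interpolation=cv2.INTER_CUBIC)
b=cv2.resize(c[168:231,290:400],None,fx=4.7,fy=4.7,interpolation=cv2.INTER_CUBIC)
cv2.imwrite('pics/w1c.png',np.vstack([a,b])[:,:,::-1]);print(a.shape)
E
```

```text
(296, 517, 3)
```

View pics/w1c.png

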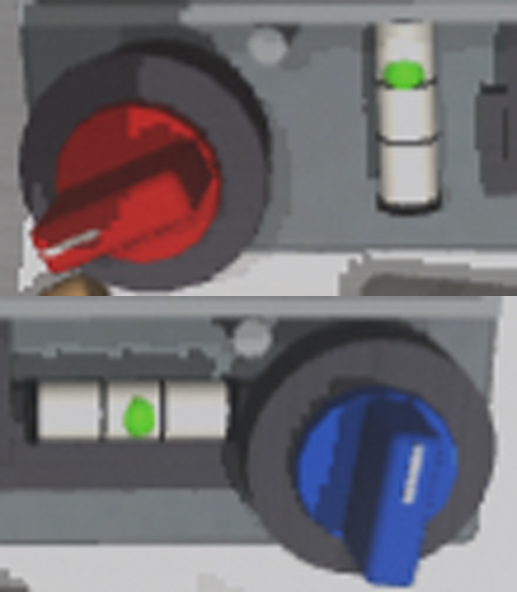

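```bash
python3 - <<'E'
from h import *
from scipy.optimize import least_squares
w,a,b=load('w1'),load('scene0'),load('side0')
for n,p,q in(('red',(195.4,215.2),(135,-62)),('blue',(375.1,213.5),(26,-148))):
    X=atz(w,p,.082);d=atz(w,np.array(p)+np.array(q)/20,.082)-X;print(n,X.round(4),'bar ang',np.degrees(np.arctan2(d[1],d[0])).round(1))
for n,p in(('reddisc',(172+143/4.7,168+170/4.7)),('bluedisc',(290+372/4.7,168+(455-296)/4.7))): print(n,atz(w,p,.048).round(4))
f=.7
# rim outer corners: fl, fr, br, bl
L=[[-.085,.12],[-.085,-.12],[.085,-.12],[.085,.12]]
ow=np.array([(250,245),(568,245),(586,3),(231,9)])*f
ob=np.c_[205+np.array([473,517,258,165])/5,170+np.array([374,130,97,325])/4.6]
def model(q):
    x,y,yw,tf,ts=q
    M=R.from_euler('z',yw).as_matrix()@R.from_euler('y',tf).as_matrix()@R.from_euler('x',ts).as_matrix()
    return np.array([x,y,.034])+np.array([[u,v,.06] for u,v in L])@M.T
def res(q):
    X=model(q);return np.r_[(proj(w,X)-ow).ravel(),(proj(b,X)-ob).ravel()]
r=least_squares(res,[.56,0,.075,0,0]);print(r.x.round(4),r.fun.round(1))
E
```

```text
red [0.4273 0.0955 0.082 ] bar ang -60.8
blue [ 0.4445 -0.1108  0.082 ] bar ang -0.7
reddisc [0.4296 0.0945 0.048 ]
bluedisc [ 0.4478 -0.111   0.048 ]
[ 0.5731  0.0015  0.0815 -0.0395 -0.0182] [ 1.3  2.4 -1.   1.8  0.7 -0.5 -1.5 -2.  -1.  -1.4  0.1 -1.8 -1.5 -1.3
 -0.6  0.7]
```

Fit agrees with gauge: front low ≈ -0.04 rad, side ≈ -0.01. Red axis ≈ (0.4285, 0.095), bar at 119°. Turn the tool.

```bash
python3 -m pendant '[[0,0,0,-1,0],[0,0,0,-1,0],[0,0,0,-1,0],[0,0,0,-1,0],[0,0,0,-1,0],[0,0,0,-1,0],[0,0,0,-1,0],[0,0,0,-1,0],[0,0,0,-1,0],[0,0,0,-1,0],[0,0,0,-1,0],[0,0,0,-1,0],[0,0,0,-1,0],[0,0,0,-1,0],[0,0,0,-1,0],[0,0,0,-1,0],[0,0,0,-1,0],[0,0,0,-1,0],[0,0,0,-1,0],[0,0,0,-1,0]]' && python3 -m pendant '[[0,0,0,-1,0],[0,0,0,-1,0],[0,0,0,-1,0],[0,0,0,-1,0],[0,0,0,-1,0],[0,0,0,-1,0],[0,0,0,-1,0],[0,0,0,-1,0],[0,0,0,-0.75,0],[0,0,0,0,0]]'; python3 -c "
from h import *
go([.4285,.095,.11],np.radians(119.2))"
```

```text
time: 5.55
eef_pos: [0.4939, -0.0003, 0.3315]
orientation: [3.141, 0.0, 1.471]
force: [-0.6, 0.3, -0.3]
width: 0.0428
grip_force: 0.0
time: 6.55
eef_pos: [0.4939, -0.0002, 0.3314]
orientation: [3.141, 0.0, 2.079]
force: [0.5, -1.1, -1.0]
width: 0.0429
grip_force: 0.0
t 6.5 pos [ 4.939e-01 -2.000e-04  3.314e-01] yaw 2.079 q6 -0.71 turn -0.01 shift [ 4.6  -0.43  8.86] w 0.0429 alt turn +-45
```

```bash
python3 -m pendant '[[1,-0.1,1,0,0],[1,-0.1,1,0,0],[1,-0.1,1,0,0],[1,-0.1,1,0,0],[0.6,-0.03,1,0,0],[0,0,1,0,0],[0,0,1,0,0],[0,0,1,0,0],[0,0,0.86,0,0],[0,0,0,0,0],[0,0,0,0,0]]'; python3 - <<'E'
from h import *
go([.4285,.095,.057],np.radians(119.2))
c=snap('wrist','w2');cv2.imwrite('pics/w2b.png',c['px'][:,:,::-1])
E
```

```text
time: 7.65
eef_pos: [0.4287, 0.0954, 0.1101]
orientation: [-3.141, -0.0, 2.08]
force: [0.0, 0.1, 0.8]
width: 0.0424
grip_force: 0.0
t 7.7 pos [0.4287 0.0954 0.1101] yaw 2.08 q6 -0.52 turn -0.01 shift [-0.01 -0.02  2.13] w 0.0424 alt turn +-45
```

View pics/w2b.png

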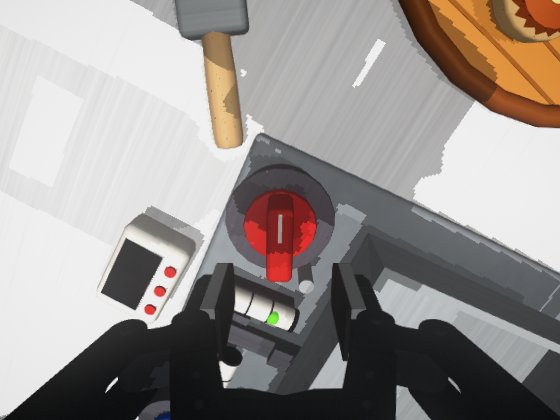

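The bar (280,240) is aligned and centred between the fingers. Check the centre along the bar, then descend.

```bash
python3 - <<'E'
from h import *
w=load('w2')
print(proj(w,[[.4285,.095,.082],[.4285,.095,.048]]).round(1), atz(w,(281,212),.048).round(4), atz(w,(280,240),.082).round(4))
E
python3 -m pendant '[[0,0,0.7,0,0],[0,0,0.7,0,0],[0,0,0.7,0,0],[0,0,0,0,0.3],[0,0,0,0,0.6],[0,0,0,0,0.9],[0,0,0,0,0.9],[0,0,0,0,0.9]]'
```

```text
[[280.8 250.3]
 [281.1 226.2]] [0.424  0.1029 0.048 ] [0.4253 0.0999 0.082 ]
time: 8.5
eef_pos: [0.4273, 0.0946, 0.0587]
orientation: [-3.136, 0.0, 2.083]
force: [-7.6, -5.5, 5.0]
width: 0.0131
grip_force: 59.5
```

```bash
python3 -m pendant '[[0,0,0,0,0.3],[0.12,0,0,0,0.3],[0,0,0,0,0.9],[0,0,0,0,0.9],[0,0,0,0,0.9]]' && python3 -m pendant '[[0,0,0,1,0.9],[0,0,0,1,0.9],[0,0,0,1,0.9],[0,0,0,1,0.9],[0,0,0,1,0.9],[0,0,0,1,0.9],[0,0,0,1,0.9],[0,0,0,1,0.9],[0,0,0,1,0.9],[0,0,0,1,0.9]]'
```

```text
time: 9.0
eef_pos: [0.4257, 0.0976, 0.0584]
orientation: [-3.135, -0.001, 2.082]
force: [-8.9, -5.0, 11.0]
width: 0.013
grip_force: 60.2
time: 10.0
eef_pos: [0.4267, 0.0977, 0.0584]
orientation: [-3.139, 0.003, 1.382]
force: [-5.2, -3.6, 7.8]
width: 0.0128
grip_force: 59.7
```

Turning smoothly; finish the remaining turn, release, rise and look.

```bash
python3 -m pendant '[[0,0,0,1,0.9],[0,0,0,1,0.9],[0,0,0,1,0.9],[0,0,0,1,0.9],[0,0,0,1,0.9],[0,0,0,1,0.9],[0,0,0,1,0.9],[0,0,0,1,0.9],[0,0,0,1,0.9],[0,0,0,0,0.9],[0,0,0,0,0],[0,0,0,0,0],[0,0,-1,0,0],[0,0,-1,0,0],[0,0,-1,0,0],[0,0,-1,0,0],[0,0,-1,0,0],[0,0,-1,0,0],[0,0,0,0,0],[0,0,0,0,0]]'; python3 - <<'E'
from h import *
go([.437,-.11,.15],np.radians(-0.7))
snap('wrist','w3')
c=load('w3')['px'];print(env.sense()['joint_pos'])
cv2.imwrite('pics/w3b.png',cv2.resize(c,(800,600),interpolation=cv2.INTER_CUBIC)[:,:,::-1])
E
```

```text
time: 12.0
eef_pos: [0.4273, 0.0986, 0.2074]
orientation: [3.141, -0.001, 0.755]
force: [-0.0, -0.9, -0.5]
width: 0.0427
grip_force: 0.0
t 12.0 pos [0.4273 0.0986 0.2074] yaw 0.755 q6 0.81 turn 10.99 shift [0.49 8.34 2.29] w 0.0427 alt turn +-45
[-5.71846146e-03 -2.38145893e-01  2.15814399e+00  2.53897650e-04
  1.22294599e+00  8.10286211e-01]
```

View pics/w3b.png

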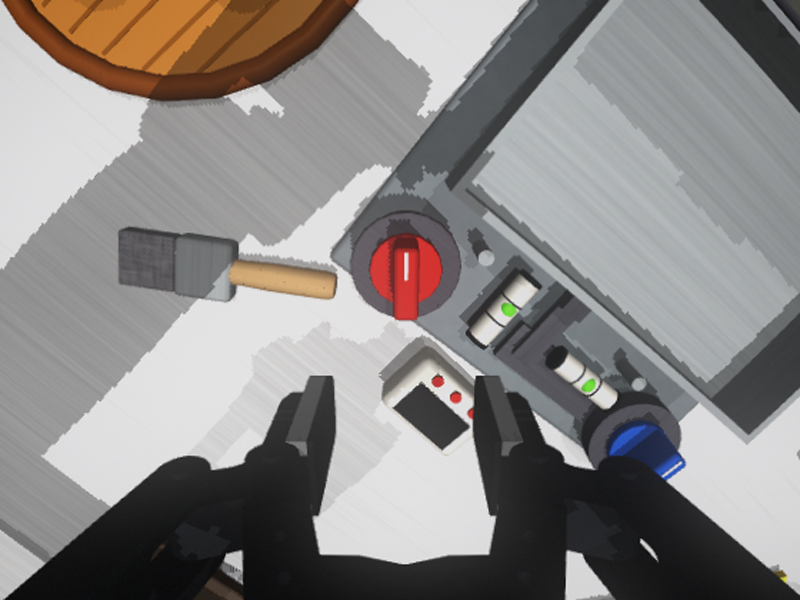

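Both beads now appear near their middles: front (510,310), side (589,385). Enlarge the gauges to check.

```bash
python3 - <<'E'
from h import *
c=load('w3')['px']
cv2.imwrite('pics/w3c.png',cv2.resize(c[185:290,320:440],None,fx=5.6,fy=5.6,interpolation=cv2.INTER_CUBIC)[:,:,::-1])
E
```

```text
(no output)
```

View pics/w3c.png

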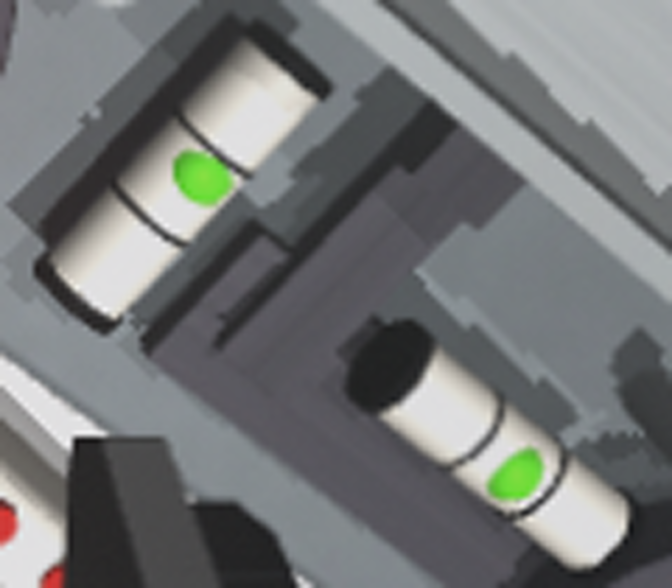

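Both beads are inside the marks but off centre (front ≈ 1/3 low, side ≈ 1/3 to the right). Trim the red by 22° clockwise, then the blue anticlockwise.

```bash
python3 -m pendant '[[0,0,1,0,0],[0,0,1,0,0],[0,0,1,0,0],[0,0,1,0,0],[0,0,1,0,0],[0,0,1,0,0],[0,0,0,0,0.9],[0,0,0,0,0.9],[0,0,0,0,0.9],[0,0,0,1,0.9],[0,0,0,1,0.9],[0,0,0,1,0.9],[0,0,0,1,0.9],[0,0,0,1,0.9],[0,0,0,0.5,0.9],[0,0,0,0,0.9],[0,0,0,0,0],[0,0,0,0,0],[0,0,-1,0,0],[0,0,-1,0,0]]' && python3 -m pendant '[[0,0,-1,0,0],[0,0,-1,0,0],[0,0,0,0.9,0],[0,0,0,0.9,0],[0,0,0,0.9,0],[0,0,0,0.9,0],[0,0,0,0.9,0],[0,0,0,0.9,0]]'; python3 -c "
from h import *
go([.442,-.11,.15],np.radians(-0.7))"
```

```text
time: 14.05
eef_pos: [0.4267, 0.0987, 0.1082]
orientation: [-3.141, 0.001, 0.371]
force: [1.4, -0.3, -0.3]
width: 0.0425
grip_force: 0.0
time: 14.85
eef_pos: [0.4274, 0.0987, 0.1584]
orientation: [-3.141, -0.001, -0.009]
force: [-0.4, -0.1, -0.2]
width: 0.0427
grip_force: 0.0
t 14.8 pos [0.4274 0.0987 0.1584] yaw -0.009 q6 1.57 turn 0.05 shift [0.69 8.34 0.33] w 0.0427 alt turn +-45
```

```bash
python3 -m pendant '[[0.1,1,0,0,0],[0.1,1,0,0,0],[0.1,1,0,0,0],[0.1,1,0,0,0],[0.1,1,0,0,0],[0.1,1,0,0,0],[0.1,1,0.3,0,0],[0.1,1,0.3,0,0],[0,0.35,0.6,0,0],[0,0,0.7,0,0],[0,0,0,0,0],[0,0,0,0,0]]'; python3 - <<'E'
from h import *
go([.4445,-.11,.058],np.radians(-0.7))
w=snap('wrist','w4')
hsv=cv2.cvtColor(w['px'],cv2.COLOR_RGB2HSV)
m=cv2.inRange(hsv,(105,130,40),(125,255,255));n,l,st,ce=cv2.connectedComponentsWithStats(m)
i=1+st[1:,4].argmax();print(st[i],ce[i]);print(proj(w,[[.4445,-.11,.082],[.4445,-.11,.05],[.4655,-.11,.082],[.4235,-.11,.082]]).round(0))
cv2.imwrite('pics/w4c.png',cv2.resize(w['px'][120:320,190:390],None,fx=3,fy=3,interpolation=cv2.INTER_CUBIC)[:,:,::-1])
E
```

```text
time: 16.05
eef_pos: [0.446, -0.1103, 0.1105]
orientation: [-3.141, -0.0, -0.006]
force: [0.8, -0.0, 0.6]
width: 0.0429
grip_force: 0.0
t 16.1 pos [ 0.446  -0.1103  0.1105] yaw -0.006 q6 1.11 turn 0.09 shift [-0.06 -0.01  2.1 ] w 0.0429 alt turn +-45
[ 252  196   72   92 4296] [287.27071695 236.49581006]
[[281. 255.]
 [281. 231.]
 [281. 217.]
 [281. 290.]]
```

View pics/w4c.png

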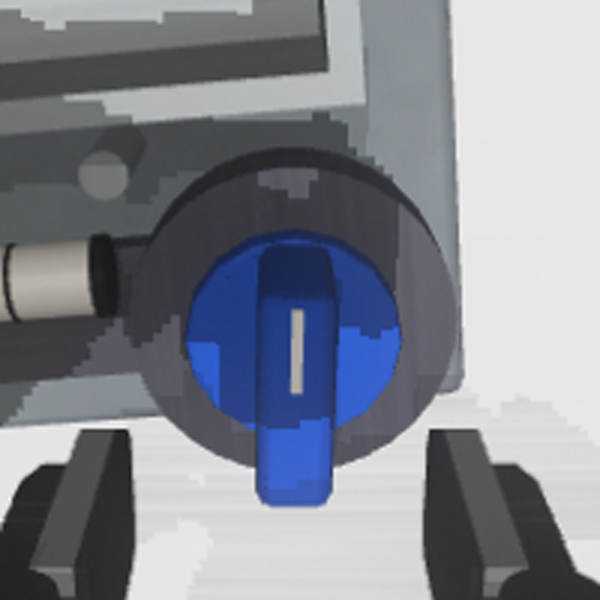

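The blue bar spans columns 257–334 of the crop, so it is 4 mm to the right of the fingers' centre; its length is centred. Shift, grip, turn −14°.

```bash
python3 -m pendant '[[0,0.15,0.7,0,0],[0,0,0.7,0,0],[0,0,0.7,0,0],[0,0,0,0,0.9],[0,0,0,0,0.9],[0,0,0,0,0.9],[0,0,0,-1,0.9],[0,0,0,-1,0.9],[0,0,0,-1,0.9],[0,0,0,-0.5,0.9],[0,0,0,0,0.9],[0,0,0,0,0],[0,0,0,0,0],[0,0,-1,0,0],[0,0,-1,0,0],[0,0,-1,0,0],[0,0,-1,0,0],[0,0,-1,0,0],[0,0,-1,0,0],[0,0,-1,0,0]]' && python3 -m pendant '[[0,-1,-1,-0.2,-1],[0,-1,0,0,-1],[0,-1,0,0,-1],[0,-1,0,0,-1],[0,-0.6,0,0,-1],[0.5,0,0,0,-1],[0,0,0,0,-1],[0,0,0,0,-1]]'; python3 - <<'E'
from h import *
w=snap('wrist','w5');go([.5,.3,.25],0)
c=cv2.resize(w['px'],(800,600),interpolation=cv2.INTER_CUBIC)
uv=(proj(w,[[.45,.0,.07]])[0]);print(uv)
x,y=uv.astype(int)
cv2.imwrite('pics/w5c.png',cv2.resize(w['px'][max(y-50,0):y+50,x-70:x+70],None,fx=5.5,fy=5.5,interpolation=cv2.INTER_CUBIC)[:,:,::-1])
E
```

```text
time: 18.1
eef_pos: [0.446, -0.1148, 0.2343]
orientation: [3.14, -0.001, 0.238]
force: [0.3, 0.1, -0.8]
width: 0.0427
grip_force: 0.0
time: 18.9
eef_pos: [0.4296, -0.0, 0.2578]
orientation: [3.141, -0.0, 0.252]
force: [0.8, -0.4, 1.0]
width: 0.0853
grip_force: 0.0
t 18.9 pos [ 4.295e-01 -1.000e-04  2.576e-01] yaw 0.252 q6 1.08 turn 3.6 shift [  2.82 -12.01   0.3 ] w 0.0854 alt turn +-45
[287.39053686 157.00282678]
```

View pics/w5c.png

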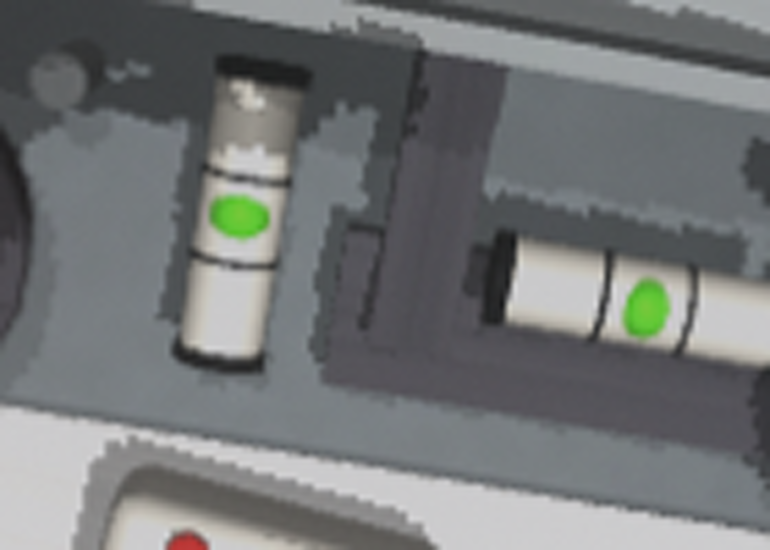

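Both beads are now dead centre: front bead at 217 between marks 177/262, side bead at 647 between 603/687. Now the buns: turn the tool to yaw 184.6° (camera away from the cover) and fly to the tray.

```bash
python3 -m pendant '[[0,0,0,-1,-1],[0,0,0,-1,-1],[0,0,0,-1,-1],[0,0,0,-1,-1],[0,0,0,-1,-1],[0,0,0,-1,-1],[0,0,0,-1,-1],[0,0,0,-1,-1],[0,0,0,-1,-1],[0,0,0,-1,-1],[0,0,0,-1,-1],[0,0,0,-1,-1],[0,0,0,-1,-1],[0,0,0,-1,-1],[0,0,0,-1,-1],[0,0,0,-1,-1],[0,0,0,-1,-1],[0,0,0,-1,-1],[0,0,0,-1,-1],[0,0,0,-1,-1]]' >/dev/null; python3 -m pendant '[[0,0,0,-1,-0.7],[0,0,0,-1,-0.7],[0,0,0,-1,-0.7],[0,0,0,-1,-0.7],[0,0,0,-1,-0.7],[0,0,0,-1,-0.7],[0,0,0,-1,-0.7],[0,0,0,-1,-0.7],[0,0,0,-1,-0.7],[0,0,0,-1,-0.7],[0,0,0,-1,-0.7],[0,0,0,-1,-0.7],[0,0,0,-1,-0.7],[0,0,0,-1,-0.7],[0,0,0,-1,-0.7],[0,0,0,-1,-0.7],[0,0,0,-1,-0.7],[0,0,0,-1,-0.7],[0,0,0,-1,-0.7],[0,0,0,-1,-0.7]]'; python3 -m pendant '[[0,0,0,-1,-0.7],[0,0,0,-1,-0.7],[0,0,0,-0.5,-0.7],[0,0,0,0,-0.7]]'; python3 -c "
from h import *
go([.50,.34,.26],np.radians(184.6));print(env.sense()['joint_pos'])"
```

```text
time: 22.95
eef_pos: [0.4294, -0.0003, 0.2574]
orientation: [-3.141, -0.0, 3.046]
force: [-1.0, 0.4, 0.0]
width: 0.0724
grip_force: 0.0
time: 23.35
eef_pos: [0.4294, -0.0003, 0.2574]
orientation: [-3.141, -0.0, -3.065]
force: [0.5, -0.2, 0.9]
width: 0.0727
grip_force: 0.0
t 23.4 pos [ 4.294e-01 -3.000e-04  2.574e-01] yaw -3.065 q6 -1.88 turn -0.06 shift [-3.91 13.34 -0.11] w 0.0727 alt turn +-45
[-2.37613179e-01 -3.06943839e-01  2.11740932e+00 -2.94307797e-04
  1.33110344e+00 -1.88463263e+00]
```

```bash
python3 -m pendant '[[0,1,0,0,-0.7],[0,1,0,0,-0.7],[0,1,0,0,-0.7],[0,1,0,0,-0.7],[0,1,0,0,-0.7],[0,1,0,0,-0.7],[0,1,0,0,-0.7],[0,1,0,0,-0.7],[0,1,0,0,-0.7],[0,1,0,0,-0.7],[-0.2,1,0,0,-0.7],[-0.2,1,0,0,-0.7],[-0.2,1,0,0,-0.7],[0,0.3,0,0,-0.7],[0,0,0,0,-0.7],[0,0,0,0,-0.7]]' >/dev/null; python3 -c "
from h import *
snap('wrist','t1')"; python3 -m pendant '[[-1,0,0,0,-0.7],[-1,0,0,0,-0.7],[-1,0,0,0,-0.7],[0,0,0,0,-0.7],[0,0,0,0,-0.7]]'; python3 - <<'E'
from h import *
w=snap('wrist','t2')
cv2.imwrite('pics/t12.png',cv2.resize(np.vstack([load('t1')['px'],w['px']]),(450,600),interpolation=cv2.INTER_AREA)[:,:,::-1])
w=load('t1')
print(cv2.cvtColor(w['px'],cv2.COLOR_RGB2HSV)[::60,::80,:].tolist()[0][:2])
E
```

```text
time: 25.5
eef_pos: [0.4937, 0.3377, 0.2571]
orientation: [-3.141, -0.001, -3.066]
force: [-0.8, 0.7, 1.2]
width: 0.0725
grip_force: 0.0
[[120, 1, 196], [120, 1, 205]]
```

View pics/t12.png

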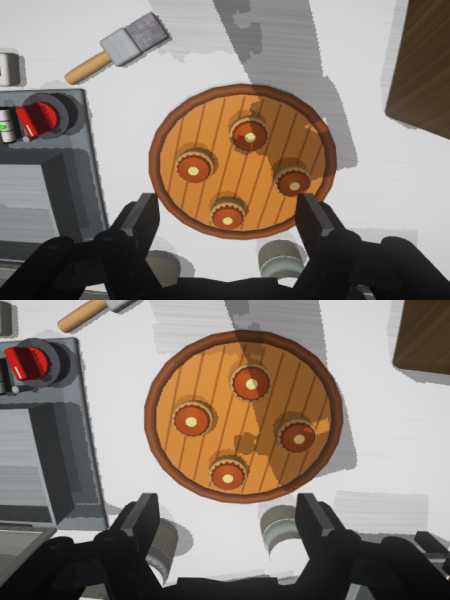

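All four buns seen with pale top dots in both views (t1: (250,137), (193,171), (295,187), (228,221)). Refine the dots with a local blob search and triangulate.

```bash
cat >> h.py <<'E'
def dot(c,uv,r=12):
    x,y=np.round(uv).astype(int);x0,y0=max(x-r,0),max(y-r,0);p=c['px'][y0:y+r,x0:x+r].astype(float)
    s=p[:,:,2]; m=(s>s.min()+.6*(s.max()-s.min())).astype(np.uint8)
    n,l,st,ce=cv2.connectedComponentsWithStats(m)
    i=1+np.argmin([np.hypot(*(ce[j]-[x-x0,y-y0]))-.05*min(st[j,4],60) for j in range(1,n)])
    return ce[i]+[x0,y0],st[i,4]
E
python3 - <<'E'
from h import *
a,b=load('t1'),load('t2');f=np.array([560/450,1.4])
for p,q in(((250,137),(251,84)),((193,171),(191,122)),((295,187),(299,139)),((228,221),(228,178))):
    (u,n),(v,m)=dot(a,np.array(p)*f),dot(b,np.array(q)*f);x,e=tri((a,u),(b,v));print(u.round(1),n,v.round(1),m,x.round(4),np.round(e,4),'at.041',atz(b,v,.041).round(4))
go([.438,.364,.1])
E
```

```text
[311.1 190.6] 92 [311.2 118. ] 118 [0.4409 0.3627 0.0314] [0.0008 0.0008] at.041 [0.4403 0.3611 0.041 ]
[240.1 239. ] 116 [237.4 170.1] 145 [0.4965 0.2923 0.0439] [0. 0.] at.041 [0.4972 0.292  0.041 ]
[366.3 260.2] 108 [371.9 194.4] 131 [0.5118 0.431  0.043 ] [0. 0.] at.041 [0.5123 0.4316 0.041 ]
[282.8 308.7] 95 [283.  249.7] 116 [0.5807 0.3445 0.0427] [0. 0.] at.041 [0.5815 0.3445 0.041 ]
t 25.6 pos [0.4932 0.338  0.2572] yaw -3.065 q6 -1.22 turn 0.0 shift [2.12 1.21 6.29] w 0.0725 alt turn +-45
```

```bash
python3 -c "
from h import *
go([.497,.292,.005])"; python3 -m pendant '[[-0.03,-1,1,0,-0.7],[-0.1,-0.83,1,0,-0.7],[-0.17,0,1,0,-0.7],[0,0,1,0,-0.7],[0,0,1,0,-0.7],[0,0,1,0,-0.7],[0,0,1,0,-0.7],[0,0,1,0,-0.7],[0,0,1,0,-0.7],[0,0,0.6,0,-0.7],[0,0,0.3,0,-0.7],[0,0,0.2,0,-0.7],[0,0,0,0,0.2],[0,0,0,0,0.2],[0,0,0,0,0.2],[0,0,0,0,0.2]]'
```

```text
t 25.6 pos [0.4932 0.338  0.2572] yaw -3.065 q6 -1.22 turn 0.0 shift [-0.02 -1.84 10.09] w 0.0725 alt turn +-45
time: 27.15
eef_pos: [0.5058, 0.2942, 0.0062]
orientation: [3.141, 0.003, -3.064]
force: [0.0, 0.4, 3.4]
width: 0.0512
grip_force: 62.8
```

I mistyped the x shift (7 mm off); reopen, correct, regrip.

```bash
python3 -m pendant '[[0,0,0,0,-0.7],[0,0,0,0,-0.7],[0,0,0,0,-0.7],[0.32,0,0,0,-0.7],[0,0,0,0,0.2],[0,0,0,0,0.2],[0,0,0,0,0.2],[0,0,0,0,0.2],[0,0,-1,0,0.2],[0,0,-1,0,0.2],[0,0,-1,0,0.2],[0,0,-1,0,0.2],[0,0,-1,0,0.2],[0,0,-1,0,0.2],[0,0,-1,0,0.2],[0,0,0,0,0.2]]'; python3 -c "
from h import *
go([.5935,.0583,.050]);go([.6023,-.0513,.050])"
```

```text
time: 28.75
eef_pos: [0.499, 0.294, 0.1839]
orientation: [3.139, 0.008, -3.064]
force: [0.9, -0.8, -0.1]
width: 0.0519
grip_force: 63.0
t 28.8 pos [0.499  0.294  0.1839] yaw -3.064 q6 -1.29 turn 0.0 shift [-3.   -9.7   5.36] w 0.0519 alt turn +-45
t 28.8 pos [0.499  0.294  0.1839] yaw -3.064 q6 -1.29 turn 0.0 shift [ -3.01 -14.1    5.35] w 0.0519 alt turn +-45
```

```bash
python3 -m pendant '[[0,-1,0,0,0.2],[0,-1,0,0,0.2],[0,-1,0,0,0.2],[0,-1,0,0,0.2],[0,-1,0,0,0.2],[-0.2,-1,0,0,0.2],[-0.2,-1,0,0,0.2],[-0.2,-1,0,0,0.2],[-0.3,-1,0,0,0.2],[-0.3,-1,0,0,0.2],[-0.3,-1,0,0,0.2],[-0.3,-1,0,0,0.2],[-0.3,-1,0,0,0.2],[-0.4,-1,0,0,0.2],[0,-0.1,0,0,0.2],[0,0,0,0,0.2],[0,0,0,0,0.2]]'; python3 -c "
from h import *
go([.5894,-.0523,.05])
b=snap('side','s1')
cv2.imwrite('pics/s1.png',cv2.resize(b['px'][100:320,180:400],(600,600),interpolation=cv2.INTER_CUBIC)[:,:,::-1])"
```

```text
time: 30.45
eef_pos: [0.5853, -0.0527, 0.1784]
orientation: [3.14, -0.002, -3.064]
force: [-0.3, -0.2, -1.8]
width: 0.0516
grip_force: 63.0
t 30.4 pos [ 0.5853 -0.0527  0.1784] yaw -3.064 q6 -1.91 turn 0.0 shift [-0.18 -0.    5.14] w 0.0516 alt turn +-45
```

View pics/s1.png

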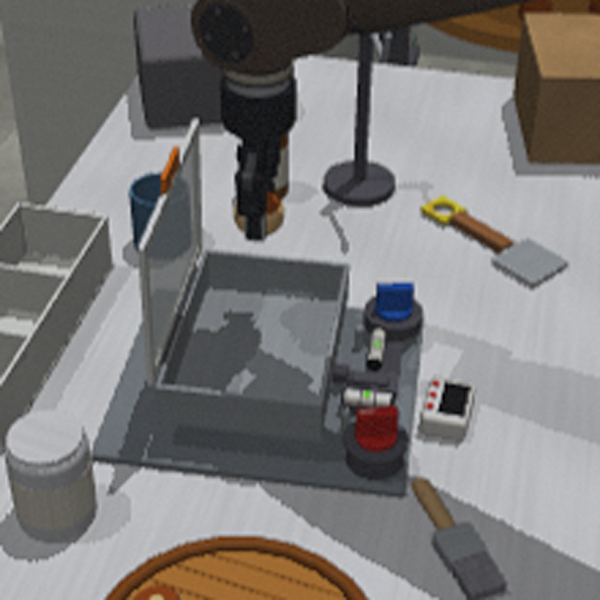

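Image: bun held correctly above the right half of the box; the cover stands upright with its orange tab at (170,170). I need the wrist housing's clearance to it.

```bash
python3 - <<'E'
from h import *
b=load('s1');f=600/220
for z in(.16,.30,.34,.38,.42,.46): print(z,((proj(b,[[.5853,-.0527,z],[.645,-.0527,z]])-[180,100])*f).round(0).tolist())
# cover free corners
a=load('scene0')
x=[(195/f+180,122/f+100),(150/f+180,250/f+100)]
for u in x:
    # on plane x along box: hinge y=+-.12
    o,d=ray(b,u)
    for yy in((-.12) if u is x[0] else (.12),):
        n=np.array([-.0799,.9968,0]);c=np.array([.573,.0015,0]);t=(yy-n@(o-c))/(n@d);p=o+t*d-c;print('cover corner box x',(p@[.9968,.0799,0]).round(4),'z',p[2].round(4))
E
```

```text
0.16 [[259.0, 240.0], [206.0, 232.0]]
0.3 [[257.0, 127.0], [201.0, 120.0]]
0.34 [[257.0, 91.0], [199.0, 84.0]]
0.38 [[256.0, 55.0], [197.0, 48.0]]
0.42 [[256.0, 16.0], [196.0, 10.0]]
0.46 [[256.0, -24.0], [194.0, -30.0]]
cover corner box x 0.0878 z 0.261
cover corner box x 0.0784 z 0.2637
```

```bash
python3 - <<'E'
from h import *
w=load('w1');b=load('s1');f=220/600
P=[atz(w,np.array(u)*.7,z) for u,z in(((250,245),.0895),((568,245),.0905),((586,3),.0975),((231,9),.0965))]
for p in P: print(p.round(4))
print('mean',np.mean(P,0).round(4))
M=R.from_euler('z',.08).as_matrix()
X=np.array([.573,.0015,0])+np.array([[-.085,.12,.094],[-.085,-.12,.094],[.085,-.12,.094],[.085,.12,.094]])@M.T
print(((proj(b,X)-[180,100])/f).round(0).tolist())
E
```

```text
[0.4792 0.1162 0.0895]
[ 0.4973 -0.1256  0.0905]
[ 0.6649 -0.1102  0.0975]
[0.6436 0.127  0.0965]
mean [0.5712 0.0018 0.0935]
[[321.0, 404.0], [349.0, 262.0], [203.0, 248.0], [155.0, 385.0]]
```

```bash
python3 -m pendant '[[0.1,0.28,1,0,0.2],[0,0,1,0,0.2],[0,0,1,0,0.2],[0,0,1,0,0.2],[0,0,0.6,0,0.2],[0,0,0.35,0,0.2],[0,0,0,0,0.2]]'; python3 -m pendant '[[0,0,0,0,-0.5],[0,0,0,0,-0.6],[0,0,0,0,-0.6],[0,0,-0.5,0,-0.6],[0,0,-1,0,-0.6],[0,0,-1,0,-0.6],[0,0,-1,0,-0.6],[0,0,-1,0,-0.7],[0,0,-1,0,-0.7],[0,0,-1,0,-0.7]]'; python3 -c "
from h import *
go([.50,.34,.25])"
```

```text
time: 31.2
eef_pos: [0.5825, -0.0461, 0.0551]
orientation: [3.141, -0.002, -3.064]
force: [-0.9, 0.2, -0.7]
width: 0.0514
grip_force: 63.0
time: 32.2
eef_pos: [0.5833, -0.0468, 0.2213]
orientation: [-3.141, 0.002, -3.064]
force: [0.7, -0.4, 0.3]
width: 0.0728
grip_force: 0.0
t 32.2 pos [ 0.5833 -0.0468  0.2213] yaw -3.064 q6 -1.9 turn 0.0 shift [ 2.12 15.68 -1.16] w 0.0728 alt turn +-45
```

```bash
python3 -m pendant '[[0,1,-0.3,0,-0.7],[0,1,-0.3,0,-0.7],[0,1,-0.3,0,-0.7],[0.2,1,-0.2,0,-0.7],[0.2,1,0,0,-0.7],[0.2,1,0,0,-0.7],[0.2,1,0,0,-0.7],[0.2,1,0,0,-0.7],[0.2,1,0,0,-0.7],[0.2,1,0,0,-0.7],[0.2,1,0,0,-0.7],[0.2,1,0,0,-0.7],[0.2,1,0,0,-0.7],[0.2,1,0,0,-0.7],[0,1,0,0,-0.7],[0,0.6,0,0,-0.7],[0,0,0,0,-0.7],[0,0,0,0,-0.7]]'; cat >> h.py <<'E'
B=dict(A=(.4405,.3625,.041),C=(.512,.431,.041),D=(.581,.3445,.041))
def buns(c):
    for k,p in B.items():
        q=proj(c,[p])[0]
        if 0<q[0]<560 and 0<q[1]<415:
            u,n=dot(c,q,14);print(k,n,'px',u.round(0),'moved px',(u-q).round(1),atz(c,u,.041).round(4))
E
python3 - <<'E'
from h import *
buns(snap('wrist','t3'));go([.581,.3445,.006]);go([.4405,.3625,.006])
E
```

```text
time: 34.0
eef_pos: [0.4984, 0.3375, 0.2465]
orientation: [-3.141, 0.0, -3.064]
force: [-0.8, 0.5, 0.2]
width: 0.0725
grip_force: 0.0
A 71 px [311. 115.] moved px [-3.2  0.5] [0.4412 0.3596 0.041 ]
C 139 px [375. 193.] moved px [0.3 0.4] [0.5124 0.4314 0.041 ]
D 121 px [283. 250.] moved px [-0.1  0.4] [0.5814 0.3445 0.041 ]
t 34.0 pos [0.4984 0.3371 0.2464] yaw -3.065 q6 -1.22 turn 0.0 shift [-3.31  0.04  9.61] w 0.0726 alt turn +-45
t 34.0 pos [0.4984 0.3371 0.2464] yaw -3.065 q6 -1.22 turn 0.0 shift [2.24 1.19 9.61] w 0.0726 alt turn +-45
```

```bash
python3 -m pendant '[[-1,0,0.6,0,-0.7],[-1,0.04,1,0,-0.7],[-1,0,1,0,-0.7],[-0.31,0,1,0,-0.7],[0,0,1,0,-0.7],[0,0,1,0,-0.7],[0,0,1,0,-0.7],[0,0,1,0,-0.7],[0,0,1,0,-0.7],[0,0,0.6,0,-0.7],[0,0,0.3,0,-0.7],[0,0,0.1,0,-0.7],[0,0,0,0,0.2],[0,0,0,0,0.2],[0,0,0,0,0.2],[0,0,0,0,0.2],[0,0,-1,0,0.2],[0,0,-1,0,0.2],[0,0,-1,0,0.2],[0,0,-1,0,0.2]]'; python3 -m pendant '[[0,0,-1,0,0.2],[0,0,-1,0,0.2],[0,0,-0.6,0,0.2],[0,0,0,0,0.2]]'; python3 -c "
from h import *
go([.5752,.0498,.050])"
```

```text
time: 36.05
eef_pos: [0.5801, 0.3451, 0.1066]
orientation: [-3.141, -0.001, -3.064]
force: [0.6, 0.1, -1.1]
width: 0.0512
grip_force: 62.8
time: 36.45
eef_pos: [0.582, 0.3459, 0.1742]
orientation: [3.14, 0.005, -3.064]
force: [0.0, 0.8, -1.0]
width: 0.051
grip_force: 62.9
t 36.5 pos [0.582  0.3459 0.1742] yaw -3.064 q6 -1.26 turn 0.0 shift [  1.21 -11.8    4.94] w 0.051 alt turn +-45
```

```bash
python3 -m pendant '[[0.2,-1,0,0,0.2],[0.2,-1,0,0,0.2],[0.2,-1,0,0,0.2],[0.2,-1,0,0,0.2],[0.2,-1,0,0,0.2],[0.2,-1,0,0,0.2],[0,-1,0,0,0.2],[0,-1,0,0,0.2],[0,-1,0,0,0.2],[0,-1,0,0,0.2],[0,-1,0,0,0.2],[0,-0.8,0,0,0.2],[0,0,0,0,0.2],[0,0,0,0,0.2]]'; python3 -c "
from h import *
go([.5752,.0498,.050])"
```

```text
time: 37.85
eef_pos: [0.5727, 0.0489, 0.1695]
orientation: [3.141, -0.003, -3.065]
force: [0.5, 0.8, -1.9]
width: 0.0511
grip_force: 62.9
t 37.9 pos [0.5727 0.0489 0.1695] yaw -3.065 q6 -1.74 turn 0.0 shift [-0.12  0.02  4.78] w 0.0511 alt turn +-45
```

```bash
python3 -m pendant '[[-0.1,0,1,0,0.2],[0,0,1,0,0.2],[0,0,1,0,0.2],[0,0,1,0,0.2],[0,0,0.5,0,0.2],[0,0,0.25,0,0.2],[0,0,0,0,0.2],[0,0,0,0,0.2]]'; python3 -m pendant '[[0,0,0,0,-0.5],[0,0,0,0,-0.6],[0,0,0,0,-0.6],[0,0,-0.5,0,-0.6],[0,0,-1,0,-0.6],[0,0,-1,0,-0.6],[0,0,-1,0,-0.6],[0,0,-1,0,-0.7],[0,0,-1,0,-0.7],[0,0,-1,0,-0.7],[0,1,-1,0,-0.7],[0,1,-0.3,0,-0.7],[0,1,0,0,-0.7],[0.2,1,0,0,-0.7],[0.2,1,0,0,-0.7],[0.2,1,0,0,-0.7],[0.2,1,0,0,-0.7],[0.2,1,0,0,-0.7],[0.2,1,0,0,-0.7],[0.2,1,0,0,-0.7]]'; python3 -m pendant '[[0.2,1,0,0,-0.7],[0.2,0.6,0,0,-0.7],[0.2,0,0,0,-0.7],[0,0,0,0,-0.7],[0,0,0,0,-0.7]]'; python3 - <<'E'
from h import *
buns(snap('wrist','t4'));go([.512,.431,.006]);go([.4405,.361,.006])
E
```

```text
time: 38.65
eef_pos: [0.577, 0.0493, 0.0533]
orientation: [-3.141, 0.002, -3.064]
force: [0.3, -0.7, -1.2]
width: 0.0513
grip_force: 62.9
time: 40.65
eef_pos: [0.5215, 0.2965, 0.2486]
orientation: [3.141, 0.001, -3.064]
force: [0.6, -0.1, -0.0]
width: 0.0727
grip_force: 0.0
time: 41.15
eef_pos: [0.504, 0.3334, 0.2476]
orientation: [-3.141, 0.0, -3.065]
force: [-0.5, -0.2, -0.6]
width: 0.0724
grip_force: 0.0
A 71 px [319. 108.] moved px [-0.5  0.2] [0.4407 0.3621 0.041 ]
C 4 px [376. 186.] moved px [-3.5 -1.4] [0.5108 0.4273 0.041 ]
D 391 px [281. 242.] moved px [-7.3 -1.9] [0.5795 0.3367 0.041 ]
t 41.2 pos [0.5041 0.3333 0.2475] yaw -3.065 q6 -1.23 turn 0.0 shift [-0.61  3.87  9.66] w 0.0726 alt turn +-45
t 41.2 pos [0.5041 0.3333 0.2475] yaw -3.065 q6 -1.23 turn 0.0 shift [2.46 1.3  9.66] w 0.0726 alt turn +-45
```

C's dot has gone from its place: it may have been knocked. Search by colour.

```bash
cat >> h.py <<'E'
def pale(c,lo=(20,60,110),hi=(35,150,255)):
    m=cv2.inRange(cv2.cvtColor(c['px'],cv2.COLOR_RGB2HSV),lo,hi)
    n,l,st,ce=cv2.connectedComponentsWithStats(m)
    for i in range(1,n):
        if st[i,4]>25: print('blob',ce[i].round(0),st[i,2:5],atz(c,ce[i],.041).round(4))
E
python3 - <<'E'
from h import *
a,b=load('t3'),load('t4')
h=lambda c,u:cv2.cvtColor(c['px'],cv2.COLOR_RGB2HSV)[u[1]-1:u[1]+2,u[0]-1:u[0]+2].reshape(-1,3).mean(0).round(0)
print(h(a,(375,193)),h(a,(283,250)),h(b,(319,108)),h(a,(311,115)))
for c in(a,b): print('--');pale(c)
E
```

```text
[ 17. 127. 175.] [ 27.  89. 220.] [ 17. 124. 180.] [ 29.  85. 219.]
--
blob [311. 115.] [ 8 13 69] [0.4413 0.3595 0.041 ]
blob [283. 250.] [ 14  12 121] [0.5814 0.3445 0.041 ]
--
blob [383. 183.] [ 8  7 27] [0.5079 0.4335 0.041 ]
```

```bash
python3 - <<'E'
from h import *
for t in('t3','t4'): print('--');pale(load(t),(13,60,150),(35,140,255))
E
```

```text
--
blob [89. 15.] [ 55  37 775] [0.3652 0.1509 0.041 ]
blob [293. 108.] [ 20  50 167] [0.4365 0.342  0.041 ]
blob [315. 113.] [ 14  15 174] [0.4396 0.3626 0.041 ]
blob [395. 181.] [ 6 16 27] [0.4987 0.4497 0.041 ]
blob [375. 193.] [ 13  13 134] [0.5124 0.4314 0.041 ]
blob [282. 234.] [ 49  42 288] [0.564  0.3418 0.041 ]
blob [284. 250.] [ 14  12 128] [0.5814 0.3447 0.041 ]
--
blob [90. 12.] [ 49  32 633] [0.368  0.1472 0.041 ]
blob [297. 105.] [ 17  48 158] [0.439  0.3411 0.041 ]
blob [319. 107.] [ 14  15 165] [0.4397 0.3627 0.041 ]
blob [380. 187.] [ 13  13 138] [0.512  0.4316 0.041 ]
blob [ 11. 224.] [ 19  36 165] [0.583  0.0402 0.041 ]
```

C is in place at (0.512,0.4316) (only half-shaded), A at (0.440,0.3627). Pick C.

```bash
python3 -m pendant '[[-0.3,1,0.6,0,-0.7],[-0.31,1,1,0,-0.7],[0,1,1,0,-0.7],[0,0.9,1,0,-0.7],[0,0,1,0,-0.7],[0,0,1,0,-0.7],[0,0,1,0,-0.7],[0,0,1,0,-0.7],[0,0,1,0,-0.7],[0,0,0.7,0,-0.7],[0,0,0.3,0,-0.7],[0,0,0.06,0,-0.7],[0,0,0,0,0.2],[0,0,0,0,0.2],[0,0,0,0,0.2],[0,0,0,0,0.2],[0,0,-1,0,0.2],[0,0,-1,0,0.2],[0,0,-1,0,0.2],[0,0,-1,0,0.2]]'; python3 -m pendant '[[0,0,-1,0,0.2],[0,0,-1,0,0.2],[0,0,-0.6,0,0.2],[0,0,0,0,0.2]]'; python3 -c "
from h import *
go([.5182,.0593,.050])"
```

```text
time: 43.2
eef_pos: [0.5109, 0.4324, 0.1062]
orientation: [-3.141, -0.001, -3.064]
force: [-0.4, -0.1, -0.6]
width: 0.0512
grip_force: 62.9
time: 43.6
eef_pos: [0.5126, 0.4335, 0.1738]
orientation: [3.139, 0.005, -3.064]
force: [0.3, 0.3, -1.4]
width: 0.0512
grip_force: 62.9
t 43.6 pos [0.5126 0.4335 0.1738] yaw -3.064 q6 -1.1 turn 0.0 shift [  0.96 -14.95   4.91] w 0.0512 alt turn +-45
```

```bash
python3 -m pendant '[[0,-1,0,0,0.2],[0,-1,0,0,0.2],[0.1,-1,0,0,0.2],[0.1,-1,0,0,0.2],[0.1,-1,0,0,0.2],[0.1,-1,0,0,0.2],[0.1,-1,0,0,0.2],[0.1,-1,0,0,0.2],[0.1,-1,0,0,0.2],[0.1,-1,0,0,0.2],[0.1,-1,0,0,0.2],[0,-1,0,0,0.2],[0,-1,0,0,0.2],[0,-1,0,0,0.2],[0,-0.95,0,0,0.2],[0,0,0,0,0.2],[0,0,0,0,0.2]]'; python3 -c "
from h import *
go([.5182,.0593,.050])"
```

```text
time: 45.3
eef_pos: [0.517, 0.0583, 0.1694]
orientation: [3.141, -0.003, -3.066]
force: [0.4, 0.2, -1.2]
width: 0.0513
grip_force: 63.0
t 45.3 pos [0.517  0.0583 0.1694] yaw -3.066 q6 -1.73 turn 0.0 shift [-0.06  0.03  4.77] w 0.0513 alt turn +-45
```

```bash
python3 -m pendant '[[-0.06,0.03,1,0,0.2],[0,0,1,0,0.2],[0,0,1,0,0.2],[0,0,1,0,0.2],[0,0,0.5,0,0.2],[0,0,0.25,0,0.2],[0,0,0,0,0.2],[0,0,0,0,0.2]]'; python3 -m pendant '[[0,0,0,0,-0.5],[0,0,0,0,-0.6],[0,0,0,0,-0.6],[0,0,-0.5,0,-0.6],[0,0,-1,0,-0.6],[0,0,-1,0,-0.6],[0,0,-1,0,-0.6],[0,0,-1,0,-0.7],[0,0,-1,0,-0.7],[0,0,-1,0,-0.7],[0,1,-1,0,-0.7],[0,1,-0.3,0,-0.7],[0,1,0,0,-0.7],[0,1,0,0,-0.7],[0,1,0,0,-0.7],[0,1,0,0,-0.7],[0,1,0,0,-0.7],[0,1,0,0,-0.7],[0,1,0,0,-0.7],[0.2,1,0,0,-0.7]]'; python3 -m pendant '[[0.2,0.6,0,0,-0.7],[0,0,0,0,-0.7],[0,0,0,0,-0.7]]'; python3 - <<'E'
from h import *
c=snap('wrist','t5');pale(c,(13,60,150),(35,140,255));go([.440,.3625,.006])
E
```

```text
time: 46.1
eef_pos: [0.5201, 0.0593, 0.053]
orientation: [-3.141, 0.002, -3.064]
force: [-0.3, 0.1, -0.3]
width: 0.0514
grip_force: 63.0
time: 48.1
eef_pos: [0.4951, 0.309, 0.2483]
orientation: [3.141, 0.001, -3.064]
force: [0.2, 0.9, 0.6]
width: 0.0728
grip_force: 0.0
time: 48.4
eef_pos: [0.4888, 0.3222, 0.2475]
orientation: [-3.141, 0.0, -3.064]
force: [-0.8, -0.2, 0.2]
width: 0.0729
grip_force: 0.0
blob [111.  21.] [  62   47 1043] [0.3606 0.1556 0.041 ]
blob [306. 119.] [ 14  42 146] [0.4364 0.3398 0.041 ]
blob [330. 125.] [ 14  15 164] [0.4397 0.3627 0.041 ]
blob [ 22. 186.] [ 33  50 294] [0.523  0.0492 0.041 ]
blob [  3. 196.] [ 7 14 81] [0.5359 0.0243 0.041 ]
blob [ 19. 235.] [ 32  38 215] [0.5805 0.037  0.041 ]
blob [  3. 250.] [ 7 13 73] [0.601  0.0122 0.041 ]
t 48.5 pos [0.489  0.3219 0.2474] yaw -3.065 q6 -1.24 turn 0.0 shift [1.83 1.78 9.65] w 0.0726 alt turn +-45
```

```bash
python3 -m pendant '[[1,1,0.6,0,-0.7],[0.83,0.78,1,0,-0.7],[0,0,1,0,-0.7],[0,0,1,0,-0.7],[0,0,1,0,-0.7],[0,0,1,0,-0.7],[0,0,1,0,-0.7],[0,0,1,0,-0.7],[0,0,1,0,-0.7],[0,0,0.7,0,-0.7],[0,0,0.3,0,-0.7],[0,0,0.05,0,-0.7],[0,0,0,0,0.2],[0,0,0,0,0.2],[0,0,0,0,0.2],[0,0,0,0,0.2],[0,0,-1,0,0.2],[0,0,-1,0,0.2],[0,0,-1,0,0.2],[0,0,-1,0,0.2]]'; python3 -m pendant '[[0,0,-1,0,0.2],[0,0,-1,0,0.2],[0,0,-0.6,0,0.2],[0,0,0,0,0.2]]'; python3 -c "
from h import *
go([.5281,-.0643,.050])"
```

```text
time: 50.45
eef_pos: [0.4392, 0.3632, 0.1064]
orientation: [-3.141, -0.001, -3.064]
force: [0.3, 0.2, -1.3]
width: 0.0514
grip_force: 62.9
time: 50.85
eef_pos: [0.441, 0.3642, 0.1734]
orientation: [3.139, 0.005, -3.064]
force: [-0.1, 0.0, -1.0]
width: 0.0513
grip_force: 62.9
t 50.9 pos [0.441  0.3642 0.1734] yaw -3.064 q6 -1.14 turn 0.0 shift [ -2.13 -17.37   4.91] w 0.0513 alt turn +-45
```

```bash
python3 -m pendant '[[-0.3,-1,0,0,0.2],[-0.3,-1,0,0,0.2],[-0.3,-1,0,0,0.2],[-0.3,-1,0,0,0.2],[-0.3,-1,0,0,0.2],[-0.3,-1,0,0,0.2],[-0.3,-1,0,0,0.2],[0,-1,0,0,0.2],[0,-1,0,0,0.2],[0,-1,0,0,0.2],[0,-1,0,0,0.2],[0,-1,0,0,0.2],[0,-1,0,0,0.2],[0,-1,0,0,0.2],[0,-1,0,0,0.2],[0,-1,0,0,0.2],[0,-1,0,0,0.2],[0,-0.37,0,0,0.2],[0,0,0,0,0.2],[0,0,0,0,0.2]]'; python3 -c "
from h import *
go([.5281,-.0643,.050])"
```

```text
time: 52.85
eef_pos: [0.5251, -0.0647, 0.1699]
orientation: [3.14, -0.002, -3.064]
force: [-0.4, 0.0, -1.5]
width: 0.0514
grip_force: 62.9
t 52.9 pos [ 0.5251 -0.0647  0.1699] yaw -3.064 q6 -1.96 turn 0.0 shift [-0.13  0.    4.79] w 0.0514 alt turn +-45
```

```bash
python3 -m pendant '[[-0.1,0,1,0,0.2],[0,0,1,0,0.2],[0,0,1,0,0.2],[0,0,1,0,0.2],[0,0,0.5,0,0.2],[0,0,0.25,0,0.2],[0,0,0,0,0.2],[0,0,0,0,0.2]]'; python3 -m pendant '[[0,0,0,0,-0.5],[0,0,0,0,-0.6],[0,0,0,0,-0.6],[0,0,-0.5,0,-0.6],[0,0,-1,0,-0.6],[0,0,-1,0,-0.6],[0,0,-1,0,-0.6],[0,0,-1,0,-0.7],[0,0,-1,0,-0.7],[0,0,-1,0,-0.7],[0,0,-1,0,0.9],[0,0.5,-1,0,0.9],[0,1,-1,0,0.9],[0,1,0,0,0.9],[0,0,0,0,0.9],[0,0,0,0,0.9]]'; python3 - <<'E'
from h import *
c=snap('wrist','k1');go([.6,0,.2]);pale(c,(13,60,150),(35,140,255))
cv2.imwrite('pics/k1b.png',c['px'][:,:,::-1])
E
```

```text
time: 53.65
eef_pos: [0.5283, -0.0651, 0.0527]
orientation: [-3.141, -0.0, -3.064]
force: [0.0, -0.1, -1.8]
width: 0.0512
grip_force: 62.9
time: 55.25
eef_pos: [0.5231, -0.0028, 0.2901]
orientation: [-3.141, 0.0, -3.063]
force: [0.1, -1.0, -0.8]
width: 0.0046
grip_force: 0.0
t 55.3 pos [ 0.5231 -0.0033  0.2896] yaw -3.064 q6 -1.85 turn 0.0 shift [-3.08 -0.11  3.58] w 0.0037 alt turn +-45
blob [413.  27.] [ 26  26 357] [0.3726 0.117  0.041 ]
blob [224. 166.] [ 52  48 398] [ 0.5312 -0.0676  0.041 ]
blob [332. 160.] [ 42  45 299] [0.5155 0.0503 0.041 ]
blob [219. 171.] [ 15  15 168] [ 0.5374 -0.073   0.041 ]
blob [346. 173.] [ 15  14 164] [0.5291 0.0677 0.041 ]
blob [238. 213.] [ 50  45 370] [ 0.585  -0.0492  0.041 ]
blob [332. 202.] [25  6 55] [0.5634 0.0559 0.041 ]
blob [308. 232.] [21 24 74] [0.6023 0.0332 0.041 ]
blob [329. 226.] [ 13  13 135] [0.5931 0.0563 0.041 ]
blob [236. 228.] [ 14  13 143] [ 0.6036 -0.0514  0.041 ]
blob [536. 390.] [ 52  27 859] [0.8372 0.4096 0.041 ]
```

View pics/k1b.png

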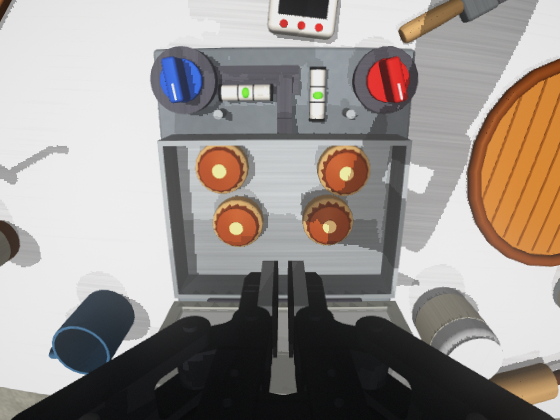

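All four buns lie flat, upright and apart in the box, and both beads are centred ((246,92), (318,96)). Now go behind the cover.

```bash
python3 -m pendant '[[0,0,-1,0,1],[0,0,-1,0,1],[-1,0,-0.5,0,1],[-1,0,0,0,1],[-1,0,0,0,1],[-1,0,0,0,1],[-1,0,0,0,1],[-1,0,0,0,1],[-1,0,0,0,1],[-0.2,0,0,0,1],[0,0,0,0,1],[0,0,0,0,1]]'; python3 -c "
from h import *
go([.6916,.011,.254])"
```

```text
time: 56.5
eef_pos: [0.7021, 0.0103, 0.3517]
orientation: [3.142, -0.001, -3.065]
force: [0.6, 1.1, 0.4]
width: -0.0002
grip_force: 0.0
t 56.5 pos [0.7021 0.0103 0.3517] yaw -3.065 q6 -1.78 turn 0.0 shift [0.41 0.06 3.91] w -0.0002 alt turn +-45
```

```bash
python3 -m pendant '[[0,0,1,0,1],[0,0,1,0,1],[0,0,1,0,1],[0,0,0.9,0,1],[0.7,0,0,0,1],[0.55,0,0,0,1],[0.55,0,0.06,0,1],[0.55,0,0.08,0,1],[0.55,0,0.1,0,1],[0.55,0,0.12,0,1],[0.5,0,0.22,0,1],[0.5,0,0.26,0,1],[0.48,0,0.28,0,1],[0.46,0,0.3,0,1]]'; python3 -c "
from h import *
s=env.sense();print(s['force'],s['torque']);go([.6,.005,.1])"
```

```text
time: 57.9
eef_pos: [0.5679, 0.0003, 0.2201]
orientation: [-3.141, 0.004, -3.065]
force: [1.9, -0.1, 0.0]
width: -0.0002
grip_force: 0.7
[ 1.93570105 -0.14353265  0.00961468] [ 0.06089858 -0.28525185 -0.00201362]
t 57.9 pos [5.679e-01 3.000e-04 2.201e-01] yaw -3.065 q6 -1.83 turn 0.0 shift [-1.28  0.09  4.81] w -0.0002 alt turn +-45
```

```bash
python3 -m pendant '[[0.4,0,0.38,0,1],[0.38,0,0.42,0,1],[0.36,0,0.44,0,1],[0.33,0,0.45,0,1],[0.25,0,0.5,0,1],[0.23,0,0.53,0,1],[0.2,0,0.53,0,1],[0.1,0,0.5,0,1],[0.06,0,0.4,0,1],[0.04,0,0.3,0,1],[0,0,0.3,0,1],[0,0,0.15,0,1],[0,0,0.1,0,1],[0,0,0,0,1]]'; python3 -c "
from h import *
s=env.sense();print(s['force'],s['torque']);go([.51,-.003,.09])"
```

```text
time: 59.3
eef_pos: [0.5098, -0.004, 0.0982]
orientation: [3.141, -0.004, -3.063]
force: [-14.0, 1.3, 24.8]
width: -0.0
grip_force: 12.4
[-14.0460163    1.34443855  24.82612229] [0.24506567 2.26066233 0.01445708]
t 59.3 pos [ 0.5098 -0.004   0.0982] yaw -3.063 q6 -1.86 turn 0.0 shift [-0.01  0.04  0.33] w -0.0 alt turn +-45
```

Pressed down at 25 N with the tip at the shut height. Raise, turn and fly to the turner.

```bash
python3 -m pendant '[[0,0,-1,0,0.9],[0,0,-1,0,0.5],[0,0,-1,0,0],[0,0,-1,0,0],[0,0,-1,0,0],[0,0,-1,0,0],[0,0,-1,0,0],[0,0,-1,1,0],[0,0,0,1,0],[0,0,0,1,0],[0,0,0,1,0],[0,0,0,1,0],[0,0,0,1,0],[0,0,0,1,0],[0,0,0,1,0],[0,0,0,1,0],[0,0,0,1,0],[0,0,0,0.8,0],[0,0,0,0,0]]'; python3 -c "
from h import *
go([.40,-.31,.29]);snap('side','k2');snap('scene','k3')"
```

```text
time: 61.2
eef_pos: [0.5102, -0.0039, 0.2938]
orientation: [3.141, 0.0, 2.465]
force: [0.6, 0.1, -0.3]
width: 0.0428
grip_force: 0.0
t 61.2 pos [ 0.5102 -0.0039  0.2938] yaw 2.465 q6 -1.1 turn 0.0 shift [ -4.23 -12.31   0.15] w 0.0428 alt turn +-45
```

```bash
python3 -m pendant '[[-0.3,-1,0,0,0],[-0.3,-1,0,0,0],[-0.3,-1,0,0,0],[-0.3,-1,0,0,0],[-0.3,-1,0,0,0],[-0.3,-1,0,0,0],[-0.3,-1,0,0,0],[-0.3,-1,0,0,0],[-0.4,-1,0,0,0],[-0.4,-1,0,0,0],[-0.5,-1,0,0,0],[-0.5,-1,0,0,0],[0,-0.3,0,0,0],[0,0,0,0,0],[0,0,0,0,0]]'; python3 - <<'E'
from h import *
w=snap('wrist','u1');go([.37,-.34,.1])
hsv=cv2.cvtColor(w['px'],cv2.COLOR_RGB2HSV)
m=cv2.inRange(hsv,(22,150,90),(34,255,255));n,l,st,ce=cv2.connectedComponentsWithStats(m);i=1+st[1:,4].argmax()
print('eye',st[i],ce[i],atz(w,ce[i],.008).round(4))
a=cv2.resize(w['px'],(533,400));k=load('k2')['px'];s=load('k3')['px']
b1=cv2.resize(k[130:290,190:390],(267,214));b2=cv2.resize(s[140:260,110:230],(267,267))
c3=cv2.resize(k[80:190,270:400],(400,338)) ; c4=cv2.resize(s[150:250,110:210],(338,338))
top=np.hstack([cv2.resize(w['px'],(413,310)),cv2.resize(k[130:290,190:390],(387,310))])
bot=np.hstack([cv2.resize(k[90:180,280:400],(387,290)),cv2.resize(s[140:240,100:242],(413,290))])
cv2.imwrite('pics/mont.png',np.vstack([top,bot])[:,:,::-1])
E
```

```text
time: 62.8
eef_pos: [0.3994, -0.3088, 0.294]
orientation: [3.141, -0.0, 2.465]
force: [0.7, 0.4, -0.3]
width: 0.0426
grip_force: 0.0
t 62.9 pos [ 0.3995 -0.3086  0.294 ] yaw 2.466 q6 -1.75 turn 0.0 shift [ 0.13 -1.72  7.76] w 0.0426 alt turn +-45
eye [226 192  37  34 683] [244.38213763 209.1317716 ] [ 0.421  -0.3866  0.008 ]
```

View pics/mont.png

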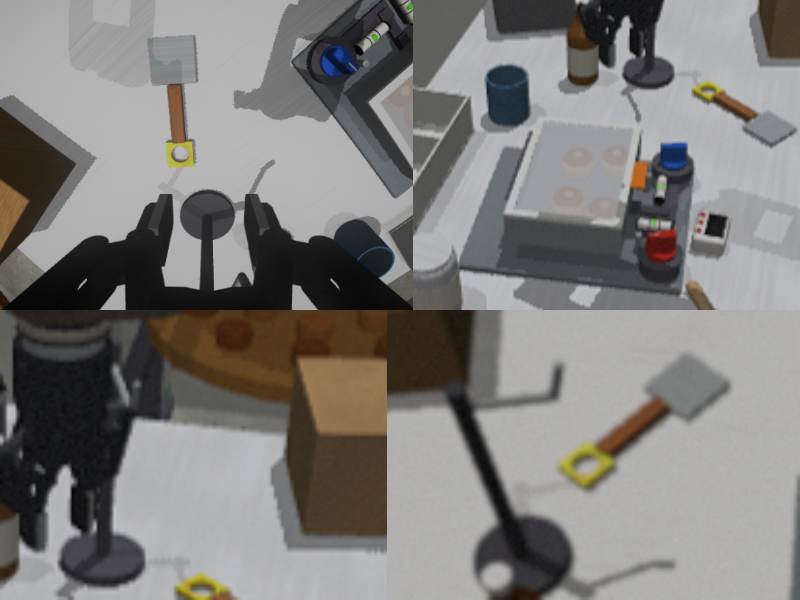

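The cover is shut over the buns with the beads still centred. The turner's eye is at wrist px (244,209) and blade at (235,81). The scene crop shows the hook tip at px (159.5,160), bend (158,170) and post top (122.7,168.6).

```bash
python3 - <<'E'
from h import *
w=load('u1');s=load('k3')
e=atz(w,(244.4,209.1),.008);b=atz(w,(234.6,81.4),.008)
h1=atz(w,np.array((177,142))*1.356,.008);h2=atz(w,np.array((174,85))*1.356,.008)
for d in(e-b,h1-h2,e-h2): print('ang',np.degrees(np.arctan2(d[1],d[0])).round(1),np.linalg.norm(d).round(4))
for n,u,z in(('tip',(159.5,160),.276),('bend',(158.1,170.5),.235),('posttop',(122.7,168.6),.28),('armpost',(127,173),.25)): print(n,atz(s,u,z).round(4))
f=np.array([(475+572)/2-387,(555)-310])
print('foot',atz(s,(100+f[0]/2.908,140+f[1]/2.9),.005).round(4))
# wrist foot
print('footw',atz(w,np.array((207,213))*1.356,.008).round(4))
E
```

```text
ang -36.3 0.1523
ang -37.8 0.093
ang -35.6 0.1146
tip [ 0.5076 -0.3376  0.276 ]
bend [ 0.51   -0.3492  0.235 ]
posttop [ 0.5471 -0.4231  0.28  ]
armpost [ 0.537  -0.4224  0.25  ]
foot [ 0.5379 -0.4243  0.005 ]
footw [ 0.538  -0.4226  0.008 ]
```

```bash
python3 -m pendant '[[0.5,-0.5,0,-0.6,0],[0.5,-0.5,0,0,0]]' >/dev/null; python3 -c "
from h import *
go([.3565,-.3392,.003],np.radians(143.7))"
```

```text
t 63.0 pos [ 0.3644 -0.3128  0.2941] yaw 2.51 q6 -1.86 turn 0.04 shift [-0.37 -1.04 11.64] w 0.0426 alt turn +-45
```

```bash
python3 -m pendant '[[-0.2,-0.5,1,0,0],[-0.17,-0.54,1,0,0],[0,0,1,0,0],[0,0,1,0,0],[0,0,1,0,0],[0,0,1,0,0],[0,0,1,0,0],[0,0,1,0,0],[0,0,1,0,0],[0,0,0,0,0],[0,0,0,0,0]]'; python3 - <<'E'
from h import *
w=snap('wrist','u2');go([.3565,-.3392,.003],np.radians(143.7))
hsv=cv2.cvtColor(w['px'],cv2.COLOR_RGB2HSV)
m=cv2.inRange(hsv,(3,100,50),(16,255,220))
for u,v,ww,a in [tuple(x) for x in cv2.connectedComponentsWithStats(m)[2][1:,[0,1,2,4]] if x[3]>300]: print(u,v,ww,a)
l=cv2.connectedComponentsWithStats(m);i=1+l[2][1:,4].argmax();ys,xs=np.where(l[1]==i)
(c,sz,an)=cv2.minAreaRect(np.c_[xs,ys].astype(np.float32));print(c,sz,an,atz(w,c,.012).round(4))
print(proj(w,[[.3565,-.3392,.016]]))
E
```

```text
time: 64.15
eef_pos: [0.3566, -0.3398, 0.0694]
orientation: [3.141, -0.0, 2.508]
force: [0.6, -0.7, 0.4]
width: 0.0428
grip_force: 0.0
t 64.2 pos [ 0.3571 -0.3407  0.0703] yaw 2.508 q6 -1.91 turn -0.0 shift [0.06 0.04 2.69] w 0.0428 alt turn +-45
262 169 38 5050
(280.5, 241.0) (144.0, 37.0) 90.0 [ 0.3625 -0.3454  0.012 ]
[[283.00901885 230.36483958]]
```

```bash
python3 -m pendant '[[0,0,1,0,0],[0,0,1,0,0],[0,0,0.5,0,0],[0,0,0.2,0,0],[0,0,0,0,0.9],[0,0,0,0,0.9],[0,0,0,0,0.9],[0,0,0,0,0.9]]'; python3 -m pendant '[[0,0,-0.5,0,0.9],[0,0,-1,0,0.9],[0,0,-1,0,0.9],[0,0,-1,0,0.9],[0,0,-1,0,0.9],[0,0,-1,0,0.9],[0,0,-1,0,0.9],[0,0,-1,0,0.9],[0,0,-1,0,0.9],[0,0,-1,0,0.9],[0,0,-1,0,0.9],[0,0,-1,0,0.9],[0,0,-1,0,0.9],[0,0,-1,0,0.9],[0,0,0,0,0.9],[0,0,0,0,0.9]]'; python3 - <<'E'
from h import *
w=snap('wrist','u3');s=env.sense();T=Tt(s)
print(s['force'],s['torque'])
hsv=cv2.cvtColor(w['px'],cv2.COLOR_RGB2HSV)
m=cv2.inRange(hsv,(22,150,90),(34,255,255));n,l,st,ce=cv2.connectedComponentsWithStats(m);i=1+st[1:,4].argmax();print('eye',st[i],ce[i])
for th in(-.6,-.4,-.2,0,.2,.4,.6):
    c=np.array([-.080*np.cos(th),0,-.006+.08*np.sin(th)]);X=T[:3,:3]@c+T[:3,3];print(th,proj(w,[X]).round(0),X.round(3))
b=snap('side','k4');hs=cv2.cvtColor(b['px'],cv2.COLOR_RGB2HSV);m=cv2.inRange(hs,(22,150,90),(34,255,255));n,l,st,ce=cv2.connectedComponentsWithStats(m);print('side',[(st[i],ce[i].round(1)) for i in range(1,n) if st[i,4]>15])
for th in(-.6,-.4,-.2,0,.2,.4,.6):
    c=np.array([-.080*np.cos(th),0,-.006+.08*np.sin(th)]);print(th,proj(b,[T[:3,:3]@c+T[:3,3]]).round(0))
E
```

```text
time: 65.0
eef_pos: [0.3569, -0.3414, 0.0028]
orientation: [-3.141, 0.002, 2.507]
force: [0.2, -0.0, 3.0]
width: 0.0205
grip_force: 61.4
time: 66.6
eef_pos: [0.356, -0.3402, 0.339]
orientation: [-3.141, 0.0, 2.507]
force: [-0.2, -0.1, -2.7]
width: 0.0202
grip_force: 61.0
[-0.29794091  0.14242608 -1.62000722] [-0.01245188  0.00015018  0.03011975]
eye [306 387  12   3  27] [311.40740741 387.85185185]
-0.6 [[282. 483.]] [ 0.409 -0.379  0.389]
-0.4 [[282. 463.]] [ 0.415 -0.384  0.375]
-0.2 [[282. 440.]] [ 0.419 -0.386  0.359]
0 [[282. 415.]] [ 0.42  -0.387  0.344]
0.2 [[282. 390.]] [ 0.419 -0.386  0.328]
0.4 [[283. 364.]] [ 0.415 -0.384  0.312]
0.6 [[283. 338.]] [ 0.409 -0.379  0.298]
side [(array([342,  85,  19,  10, 115], dtype=int32), array([350.2,  89.2]))]
-0.6 [[355.  77.]]
-0.4 [[353.  80.]]
-0.2 [[351.  85.]]
0 [[350.  89.]]
0.2 [[350.  94.]]
0.4 [[351.  99.]]
0.6 [[352. 104.]]
```

The turner is held level (side-view eye at (350,89) matches tilt 0). Turn and move over the hook.

```bash
python3 -m pendant '[[0,0,0,0.9,0.9],[0,0,0,0.95,0.9],[0,0,0,0.95,0.9],[0,0,0,0.95,0.9],[0,0,0,0.95,0.9],[0,0,0,0.95,0.9],[0,0,0,0.95,0.9],[0,0,0,0.95,0.9],[0,0,0,0.95,0.9],[0,0,0,0,0.9]]'; python3 -c "
from h import *
go([.4812,-.2627,.32],np.radians(109.5))"
```

```text
time: 67.7
eef_pos: [0.3558, -0.3399, 0.3369]
orientation: [-3.141, -0.004, 1.913]
force: [-0.9, -0.4, -1.6]
width: 0.0203
grip_force: 61.0
t 67.7 pos [ 0.3558 -0.3399  0.3369] yaw 1.913 q6 -1.31 turn 0.03 shift [1.23 5.76 0.68] w 0.0203 alt turn +-45
```

```bash
python3 -m pendant '[[0.2,0.8,0,0,0.9],[0.2,0.8,0,0,0.9],[0.2,0.8,0,0,0.9],[0.2,0.8,0,0,0.9],[0.2,0.8,0.1,0,0.9],[0.2,0.8,0.2,0,0.9],[0.03,0.8,0.2,0,0.9],[0,0.16,0.1,0,0.9],[0,0,0,0,0.9],[0,0,0,0,0.9]]'; python3 - <<'E'
from h import *
go([.4812,-.2627,.32],np.radians(109.5))
c=snap('scene','k5');b=snap('side','k6');T=Tt(env.sense())
for n,q in(('scene',c),('side',b)):
    hs=cv2.cvtColor(q['px'],cv2.COLOR_RGB2HSV);m=cv2.inRange(hs,(22,120,80),(34,255,255));k,l,st,ce=cv2.connectedComponentsWithStats(m)
    X=T[:3,:3]@np.array([-.08,0,-.006])+T[:3,3]
    print(n,[(st[i],ce[i].round(1)) for i in range(1,k) if st[i,4]>15],'expected eye',X.round(4),proj(q,[X]).round(1))
    # dark hook mask crop, printed coarsely
    x,y=proj(q,[[.508,-.337,.26]])[0].astype(int)
    g=cv2.cvtColor(q['px'],cv2.COLOR_RGB2GRAY)[y-22:y+14,x-40:x+24];hc=hs[y-22:y+14,x-40:x+24]
    print(x,y);[print(y-22+r,''.join('Y' if 22<=hc[r,j,0]<=34 and hc[r,j,1]>120 else '#' if g[r,j]<70 else '+' if g[r,j]<120 else '.' for j in range(64))) for r in range(0,36)]
E
```

```text
time: 68.7
eef_pos: [0.4809, -0.2634, 0.3236]
orientation: [-3.141, -0.001, 1.914]
force: [0.1, -1.5, -1.4]
width: 0.0205
grip_force: 60.9
t 68.7 pos [ 0.4809 -0.2634  0.3236] yaw 1.914 q6 -1.03 turn 0.04 shift [0.02 0.02 0.14] w 0.0205 alt turn +-45
scene [(array([148, 139,  19,  15, 152], dtype=int32), array([156.8, 145.8]))] expected eye [ 0.5078 -0.339   0.3303] [[154.6 145.9]]
160 164
142 ##########+++++++++.........YYYYYYYYYY+YYYYYY++++++++++++++++###
143 ##########+++++++++.........YYYYYY++......YYY++++++++++++#######
144 ##########++++++++..........YYYY++.........YY+++++++############
145 ##########+++++++++.........YYYY...........YYY+################+
146 ##########+++++++++.........YYY............YYYY###########+++++.
147 ##########++++++++...........YY............YYYY######+++++......
148 #########+++++++++...........YY...........YYYYY+#+++............
149 #########+++++++++...........YYY.........YYYYYY+................
150 #########+++++++++...........YYYYY....YYYYYYYY..................
151 #########+++++++++...........YYYYYYYYYYYYYYYYY..................
152 #########++++
[... 3695 characters left out ...]
++++++++++
120 ##+................+++++++++++++######+++++..........+++++++++++
121 ##+........................++++#######++...............+++++++++
122 ##+.............................+#####+++................+++++++
123 ##+.............................+####+.....................+++++
124 ##+.............................+####........++++++++++...++++++
125 ###.............................#####.....+++++++++............+
126 ###.............................#####...........................
127 ##+.............................#####...........................
128 ++#.............................#####...........................
129 ..+.............................#####...........................
```

```bash
python3 - <<'E'
from h import *
c=load('k5');h=atz(c,(157.6,146.4),.330);T=Tt(env.sense())
ex=T[:3,0];ey=T[:3,1]
for n,u,z in(('tip',(158.5,160),.274),('tiptop',(158.5,158),.280),('mid',(157.5,165),.255),('bend',(156.5,170),.235)):
    p=atz(c,u,z);print(n,p.round(4),'rel hole tool x,y (units)',((p-h)@ex/.025).round(2),((p-h)@ey/.025).round(2))
print(h.round(4))
E
```

```text
tip [ 0.5061 -0.341   0.274 ] rel hole tool x,y (units) -0.33 -0.23
tiptop [ 0.5044 -0.3402  0.28  ] rel hole tool x,y (units) -0.28 -0.28
mid [ 0.5076 -0.3472  0.255 ] rel hole tool x,y (units) -0.59 -0.25
bend [ 0.5087 -0.3538  0.235 ] rel hole tool x,y (units) -0.85 -0.3
[ 0.5087 -0.3313  0.33  ]
```

```bash
python3 -m pendant '[[-0.3,-0.2,0,0,0.9],[0,0,0.5,0,0.9],[0,0,0.5,0,0.9],[0,0,0.4,0,0.9],[0,0,0.3,0,0.9],[0,0,0.2,0,0.9],[0,0,0,0,0.9]]'; python3 - <<'E'
from h import *
c=snap('scene','k7');q=c;hs=cv2.cvtColor(q['px'],cv2.COLOR_RGB2HSV);s=env.sense();print(s['force'],s['eef_pos'])
x,y=160,164;g=cv2.cvtColor(q['px'],cv2.COLOR_RGB2GRAY)[y-22:y+14,x-40:x+24];hc=hs[y-22:y+14,x-40:x+24]
[print(y-22+r,''.join('Y' if 22<=hc[r,j,0]<=34 and hc[r,j,1]>120 else '#' if g[r,j]<70 else '+' if g[r,j]<120 else '.' for j in range(16,64))) for r in range(0,34)]
E
```

```text
time: 69.5
eef_pos: [0.479, -0.2715, 0.2753]
orientation: [-3.141, -0.002, 1.914]
force: [0.2, 0.5, -2.4]
width: 0.0203
grip_force: 60.9
[-0.1143524  -0.81099804 -1.04906356] [ 0.47928128 -0.27175771  0.27619719]
142 +++.......................................#####+
143 ++........................................+####+
144 ++.........................................+###+
145 ++.........................................+####
146 ++..........................................+###
147 ++..........................................+###
148 ++..........................................+###
149 ++..........................................+###
150 ++......................................++++####
151 +......................YYYYYY......++++++++++###
152 ++................YYYYYYYYYYYY+++++++++++++++###
153 ++............YYYYYYYYYYYYYYYY+++++++++++++++###
154 ++...........YYYYYYYYY++YYYYYY+++++++++++++++###
155 +............YYYYYY+.......YYY++++++++++++######
156 +............YYYY+.........YYY+++++++###########
157 +............YYYY...........YY++################
158 +.............YY............YYY+###
[... 214 characters left out ...]
...........
163 +.............YYYYYYYYYYYYYYY++.................
164 ++.............YYYYYYYYY++++....................
165 +..............YYYYYYYY+........................
166 +..............+++.++#++........................
167 +...................+#+.........................
168 +..................+##+.........................
169 +.................++##+.........................
170 +.........+++++++++++++.........................
171 ++++++++++++++++++++............................
172 +++++++++++.....................................
173 +...............................................
174 ................................................
175 ................................................
```

The tip shows just under the hole, well centred. Lower onto the hook along its slope.

```bash
python3 -m pendant '[[0,0.1,0.25,0,0.9],[-0.1,0,0.25,0,0.9],[-0.1,0,0.25,0,0.9],[-0.1,0,0.25,0,0.9],[-0.1,0,0.2,0,0.9],[0,0,0,0,0.9]]'; python3 - <<'E'
from h import *
c=snap('scene','k8');q=c;hs=cv2.cvtColor(q['px'],cv2.COLOR_RGB2HSV);s=env.sense();print(s['force'],s['eef_pos'])
x,y=160,164;g=cv2.cvtColor(q['px'],cv2.COLOR_RGB2GRAY)[y-22:y+20,x-40:x+24];hc=hs[y-22:y+20,x-40:x+24]
[print(y-22+r,''.join('Y' if 22<=hc[r,j,0]<=34 and hc[r,j,1]>120 else '#' if g[r,j]<70 else '+' if g[r,j]<120 else '.' for j in range(16,64))) for r in range(8,40)]
E
```

```text
time: 70.15
eef_pos: [0.4847, -0.2805, 0.2452]
orientation: [-3.14, -0.002, 1.913]
force: [-0.6, -0.8, -1.4]
width: 0.0204
grip_force: 60.9
[ 0.29939207  0.75225074 -1.13959854] [ 0.48482286 -0.28052093  0.24588066]
150 ++.....................................+#####+##
151 ++......................................#####++#
152 +.......................................+####++#
153 +.......................................+####+++
154 ++.......................................+###+++
155 ++........................................####++
156 +.........................................+#####
157 +.........................................+#####
158 +........................................+######
159 +......................+..............++++######
160 +.....................++YYY.......++++++++######
161 +...............YYYYY+#+YYYY+++++++++++++++#####
162 +...........YYYYYYYYY+##YYYY+++++++++++++++#####
163 +...........YYYYYYYY+###YYYY+++++++++++++++#####
164 +...........YYYYY+..++#++YY++++++++++++#########
165 +...........YYYY+....+#+..YY++++++##############
166 +...........YYY......++...YYY+###############+##
167 +...........YYY.....+#+...YYYY#########++++++.++
168 +...........YYY.....+#+...YYYY####+++++.........
169 +...........YYY....++++.YYYYYY+++...............
170 .........+..YYYYY....YYYYYYYY...................
171 +++++++++++.YYYYYYYYYYYYYYYYY...................
172 +++++++++++..YYYYYYYYYYYYYY++...................
173 ++...........YYYYYYYYY++........................
174 ..............YYY+++............................
175 ................................................
176 ................................................
177 ................................................
178 ................................................
179 ................................................
180 ................................................
181 ................................................
```

The hook bar now passes through the eye (bar seen at rows 159–169 inside the hole). Lower the handle in an arc about the hook to reduce the swing.

```bash
python3 -m pendant '[[0,0,0.25,0,0.9],[0,0,0.25,0,0.9],[0,0,0.25,0,0.9],[-0.05,0,0.25,0,0.9],[-0.05,0,0.25,0,0.9],[0,0,0,0,0.9]]'; python3 -c "
from h import *
s=env.sense();print(s['force'],s['torque'])"; python3 -m pendant '[[-0.07,0,0.25,0,0.9],[-0.08,0,0.25,0,0.9],[-0.1,0,0.2,0,0.9],[0,0,0,0,0.9],[0,0,0,0,0.9]]'; python3 -c "
from h import *
s=env.sense();print(s['force'],s['torque'],s['width'])"
```

```text
time: 70.8
eef_pos: [0.4859, -0.2831, 0.2145]
orientation: [-3.141, 0.0, 1.914]
force: [0.2, 0.5, 2.9]
width: 0.0208
grip_force: 61.6
[0.1561684  0.51767505 2.91372855] [-0.34848405 -0.26119858  0.14190094]
time: 71.3
eef_pos: [0.4876, -0.2885, 0.1972]
orientation: [-3.141, -0.002, 1.913]
force: [0.3, 1.6, 2.7]
width: 0.0205
grip_force: 60.9
[0.2955225  1.57955936 2.6783076 ] [-0.16726457 -0.14586227  0.10425232] 0.02046015011880277
```

```bash
python3 -m pendant '[[0,0,0,0,0.4],[0,0,0,0,-0.2],[0,0,0,0,-0.2],[0,0,0,0,-0.2],[0,0,0,0,-0.2],[0,0,0,0,-0.2],[0,0,0,0,-0.2],[0,0,0,0,-0.2],[0,0,0,0,-0.2],[0,0,0,0,-0.2]]'; python3 - <<'E'
from h import *
for n in('scene','side'):
    q=snap(n,'m_'+n);hs=cv2.cvtColor(q['px'],cv2.COLOR_RGB2HSV)
    m=cv2.inRange(hs,(22,120,80),(34,255,255));k,l,st,ce=cv2.connectedComponentsWithStats(m)
    print(n,[(st[i].tolist(),ce[i].round(1)) for i in range(1,k) if st[i,4]>10]); print('bend',proj(q,[[.511,-.348,.235],[.511,-.348,.22],[.511,-.348,.06]]).round(0).tolist())
    x,y=proj(q,[[.508,-.337,.19]])[0].astype(int)
    g=cv2.cvtColor(q['px'],cv2.COLOR_RGB2GRAY)
    for r in range(y-30,y+56,2): print(r,''.join('Y' if 22<=hs[r,j,0]<=34 and hs[r,j,1]>120 else 'o' if 3<=hs[r,j,0]<=16 and hs[r,j,1]>100 else '#' if g[r,j]<60 else '+' if g[r,j]<125 else '.' for j in range(x-30,x+40)))
    print(x-30)
E
```

```text
time: 72.3
eef_pos: [0.488, -0.2887, 0.1979]
orientation: [3.142, 0.0, 1.913]
force: [-0.2, 0.8, -0.2]
width: 0.0513
grip_force: 0.0
scene [([145, 163, 9, 21, 98], array([149.7, 173.1]))]
bend [[158.0, 171.0], [160.0, 174.0], [170.0, 209.0]]
150 +++............................+###################+..................
152 +++...............................+++##############+..................
154 +++..................................+#########Y####+.................
156 +++..................................+##############+.................
158 +++...................................+#############+.................
160 ++.....................++..............+############+.................
162 +++...................+++...............+++++########+................
164 ++........YYY.........+++...............+####+++#####+................
166 ++........YYYY.......++++................+###+++#####+................
168 ++........+YYYYY.....+++.................++###+#####+.................
170 ++.......+++++YYYY.+++++..................++#########+................
172 ++++++++++++++YYYYY..........
[... 4961 characters left out ...]
.....................
173 .............++##################+....................................
175 ............++...++++++++++++.........................................
177 ..........+++..+++++++................................................
179 .............+....+++.+...............................................
181 ..............+..++++.................................................
183 ...............+++++.++...............................................
185 .............+++++++++................................................
187 ...........+++...+....................................................
189 .................++...................................................
288
```

The turner hangs on the hook's arm. Back away outward, rise, and let the swing die.

```bash
python3 -m pendant '[[0.6,0,0,0,-0.2],[1,0,0,0,-0.2],[1,0,0,0,-0.2],[1,0,-0.5,0,-0.2],[0,0,-1,0,-0.2],[0,0,-1,0,-0.2],[0,0,-1,0,-0.2],[0,0,-1,0,-0.2],[0,0,-1,0,-0.2],[0,0,0,0,-0.2],[0,0,0,0,-0.2],[0,0,0,0,-0.2],[0,0,0,0,-0.2],[0,0,0,0,-0.2],[0,0,0,0,-0.2],[0,0,0,0,-0.2],[0,0,0,0,-0.2],[0,0,0,0,-0.2],[0,0,0,0,-0.2],[0,0,0,0,-0.2]]'; cat > chk.py <<'E'
from h import *
X=[]
for n in('scene','side'):
    q=snap(n,'f_'+n);hs=cv2.cvtColor(q['px'],cv2.COLOR_RGB2HSV);o=proj(q,[[.52,-.37,.2]])[0];r=[]
    for lo,hi in(((22,120,80),(34,255,255)),((3,100,40),(16,255,220))):
        m=cv2.inRange(hs,lo,hi);mm=np.zeros_like(m);x,y=o.astype(int);mm[y-30:y+55,x-30:x+30]=m[y-30:y+55,x-30:x+30]
        ys,xs=np.where(mm>0);r.append(np.array([xs.mean(),ys.mean()]) if len(xs)>9 else None)
    X.append((q,r))
P=[tri(*[(q,r[i]) for q,r in X]) for i in(0,1)]
for p in P: print(p[0].round(4),np.round(p[1],4))
d=P[0][0]-P[1][0];print('tilt',np.degrees(np.arccos(d[2]/np.linalg.norm(d))).round(1),np.linalg.norm(d).round(4))
E
python3 chk.py; python3 -m pendant '[[0,0,0,0,-0.2],[0,0,0,0,-0.2],[0,0,0,0,-0.2],[0,0,0,0,-0.2],[0,0,0,0,-0.2],[0,0,0,0,-0.2],[0,0,0,0,-0.2],[0,0,0,0,-0.2],[0,0,0,0,-0.2],[0,0,0,0,-0.2]]'; python3 chk.py
```

```text
time: 74.4
eef_pos: [0.4577, -0.204, 0.3354]
orientation: [3.142, 0.0, 1.913]
force: [0.2, -0.2, -0.0]
width: 0.0516
grip_force: 0.0
[ 0.5155 -0.3701  0.2319] [0.0025 0.0025]
[ 0.5019 -0.4042  0.2023] [0.0095 0.0095]
tilt 51.2 0.0472
time: 75.5
eef_pos: [0.4577, -0.204, 0.3353]
orientation: [-3.142, -0.0, 1.913]
force: [0.5, 0.4, -0.4]
width: 0.0514
grip_force: 0.0
[ 0.5155 -0.3698  0.2315] [0.0019 0.0019]
[ 0.5034 -0.4019  0.1967] [0.0067 0.0067]
tilt 44.7 0.0489
```

```bash
python3 - <<'E'
from h import *
for n in('scene','side'):
    q=load('f_'+n);hs=cv2.cvtColor(q['px'],cv2.COLOR_RGB2HSV);g=cv2.cvtColor(q['px'],cv2.COLOR_RGB2GRAY)
    x,y=proj(q,[[.515,-.37,.2]])[0].astype(int);print(n,x-25,'vertical line below eye:',proj(q,[[.5155,-.37,.232],[.5155,-.37,.147],[.5155,-.37,.06]]).round(0).tolist())
    for r in range(y-30,y+46,2): print(r,''.join('Y' if 22<=hs[r,j,0]<=34 and hs[r,j,1]>120 else 'o' if 3<=hs[r,j,0]<=16 and hs[r,j,1]>100 else '#' if g[r,j]<60 else '+' if g[r,j]<125 else '.' for j in range(x-25,x+25)))
E
```

```text
scene 127 vertical line below eye: [[150.0, 172.0], [157.0, 192.0], [163.0, 209.0]]
149 ##++++++++++......................................
151 o#+++++++++.......................................
153 o#+++++++++.......................................
155 #++++++++++.......................................
157 #++++++++++.......................................
159 #++++++++++....................++.................
161 #++++++++++...................+++.................
163 #++++++++++.......YY..........+#+.................
165 #++++++++++.......YYY.........+++.................
167 ++++++++++........+YYYY......+++..................
169 ++++++++++.........++YYYY..+++++..................
171 #+++++++++++++++++++++YYYYY+++....................
173 ##++++++++++........+YYYYYY+......................
175 ##++..................YYYY++......................
177 ###+..................+YYYY++.....................
179 ####+.................+o++YY+.....................
181 ####++................++o#+YY+....................
183 #####+.................+#o###++...................
185 +#####+...............
[... 2545 characters left out ...]
........+##oooooo+......................
150 ..................+##oooooo#+++++.................
152 ..................+#+++#+++++++++.................
154 ................#++++++++++++++++.................
156 ................+++++++++++++++++.................
158 ...............+++++++++++++++++..................
160 ...........+++++++++++++++++++++..................
162 ........++++++++++++++++++++++++..................
164 .......+++++++++++++++++++++++++..................
166 .......++++++++++++++++++++++++++.................
168 ......+#+++++##++++++++++++++++++.................
170 .......########+++++++++++++++##+.................
172 ........++######++++++++######+...................
```

The turner hangs plumb (the handle follows the vertical line below the eye in both views). Wait a few seconds for rest, check, and hand in.

```bash
for i in 1 2 3; do python3 -m pendant '[[0,0,0,0,0],[0,0,0,0,0],[0,0,0,0,0],[0,0,0,0,0],[0,0,0,0,0],[0,0,0,0,0],[0,0,0,0,0],[0,0,0,0,0],[0,0,0,0,0],[0,0,0,0,0],[0,0,0,0,0],[0,0,0,0,0],[0,0,0,0,0],[0,0,0,0,0],[0,0,0,0,0],[0,0,0,0,0],[0,0,0,0,0],[0,0,0,0,0],[0,0,0,0,0],[0,0,0,0,0]]' >/dev/null; done; python3 - <<'E'
from h import *
import time
a=[snap('side','z%d'%i)['px'].astype(int) for i in range(5)]
print([np.abs(a[i]-a[0])[100:180,290:350].mean().round(2) for i in range(1,5)])
print(env.close_job())
E
```

```text
[np.float64(1.51), np.float64(1.57), np.float64(1.62), np.float64(1.72)]
the job is handed in; nothing more can be done
None
```

I handed the job in at about 82 s, but no verdict came back. By the last camera checks the box was level, all four buns lay flat and upright in it, the cover was shut, and the turner hung by its eye on the hook.

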